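Put the burner caps back on the gas hob

ROBOT

A 6-joint arm with a two-finger parallel gripper is mounted at the origin on the work surface. World frame = base frame: x ahead of the robot, y to its left, z up, the work surface at z = 0. Lengths are in mm, angles in degrees, forces in N, time in s.
With the tool pointing down it reaches from about 350 to 1000 mm from the base axis. Payload 7.1 kg.
Tool frame: the origin (TCP) lies at the very end of the fingers, on their centre line; the grasp point (between the pads) lies 19 mm behind it; z points along the fingers, y is the line along which they close (so a half turn about z gives the same grasp; the last joint's range is limited). The gripper opens to 85 mm and grips with 20 to 120 N. Pads are 22 mm wide; open, the fingers measure 114 mm over their backs; the gripper's body (76 mm by 85 mm) begins 54 mm behind the grasp point. The pads swing forward as they close: fully open they stand 13 mm farther back than shut.
Start: joints at [65.432, 24.242, 93.386, -0, 62.372, -1.089], TCP at [248.984, 573.247, 231.319] pointing down, gripper open.
Joint ranges: [-172.04, 172.04], [-51.8, 120.97], [4.93, 147.93], [-75.15, 255.16], [6.16, 154.13], [-145.62, 145.62]. Speed limits (degrees/s): [136.94, 136.94, 172.46, 180, 180, 180].

INTERFACE

Orientations are given as a 3x3 rotation matrix whose columns are the frame's x, y, z axes.
In Python, from cell import sense, read_camera, close_job gives the robot as it stands. The module is installed in compiled form; this text tells all that it offers.
- The arm moves only by the tool send_rows, never from a script. Its argument "increments" is a list of rows, each an object with "translation": the shift along the tool's x, y, z as a fraction of full scale, a list of three; "twist": the turn, a rotation vector about the tool's x, y, z as a fraction of full scale, a list of three; "hand": the gripper's target within -1 to 1 (shut at 1, half-way at 0, fully open at -1). A call has exactly 5 rows; each row is the pose to reach, as a shift and turn from the pose commanded when the call began, along the tool's axes at that moment, turning the shorter way round; what a row does not reach only later rows make up. Full scale, the value 1, is 40 cm for a shift and pi rad for a turn. A row lasts 1/12 s, in which the tool goes at most 41.7 mm and 7.16 degrees, less where a joint would pass 70% of its speed; a pose out of reach is approached as far as the arm can. A call with a number of a shift or a turn outside -1 to 1 is refused whole. A call with a gripper value outside its range is refused whole. The fingers move at their own pace and stop on an object; "newtons" is the grip in N (left out, the last holds). Time passes only in rows, so rows that repeat a pose let the fingers close, or fill a call up. It gives the time, the measured TCP pose, the force, the opening and the grip force at its end, in the units of the state.
- sense(): the state, without advancing time (a new reading comes with each control period).
- read_camera(name): name is "scene" or "top"; returns a dict with "pixels" (480x640x3 uint8, red, green, blue), "fx", "fy", "cx", "cy" (pixels), "dist_coeffs" ([k1, k2, p1, p2, k3] as OpenCV has them; the pictures are not rectified), "world_from_camera" (4x4, takes a point from camera to world coordinates). Camera axes: x right, y up, looking along -z (the intrinsics and any distortion apply to the point x, -y, -z); pixel columns grow to the right and rows downward; lengths in mm; the calibration is good to about 2 mm. A picture is of the moment at which its call begins. There is no depth.
- close_job(): hands the job in; it is judged then, once.
The state is a dict: "time": time; "joints": joint angles; "qvel": joint speeds; "joint_efforts": joint torques, N m; "tool_pos": TCP position; "tcp_rot": TCP orientation; "contact_force": force on the tool from outside, world axes, zero at the start; "wrist_torque": the same for the moment, N m; "grip_width": finger opening in mm; "gripper_force": force on a finger pad.
Only numpy, scipy, OpenCV 4.12 (cv2) and the standard library are available. Lean on these libraries where they do the work, as an engineer would, in place of code of your own. Each camera call takes 0.05 s, during which the arm holds its last target. There are 200 camera calls.

TASK

The gas hob has been cleaned and its four burner caps are piled up on the worktop beside it. Take the pile apart and put every cap back on the burner it belongs to: the three round caps on the round burners by size, the oval cap on the oval burner and lined up with it, each centred and lying flat. Do not knock over the oil bottle or the pepper mill.

Things in the scene. Friction and masses are not known exactly. Their poses are not given: they have to be found in the camera images.
- cap_large: large round black enamelled burner cap with a bare pale metal edge, 14 mm thick, 68 mm across; lies on the worktop as the lowest of a pile of four caps (from below: large, oval, medium, small); origin at the centre of its underside, z up
- cap_oval: oval (straight sides, round ends) black enamelled burner cap with a bare pale metal edge, 14 mm thick, 110 mm long (its x axis) by 44 mm wide (its y axis); second from below in the pile, flat on the large cap, any yaw; origin at the centre of its underside, z up
- cap_medium: medium round black enamelled burner cap with a bare pale metal edge, 14 mm thick, 52 mm across; third in the pile, on the oval cap; origin at the centre of its underside, z up
- cap_small: small round black enamelled burner cap with a bare pale metal edge, 14 mm thick, 36 mm across; on top of the pile; origin at the centre of its underside, z up
- burner_large: fixed round burner head on the hob, grey metal with a dark centre, place of the large round cap: flat top 62 mm across (so the cap overhangs it by 3 mm all round), 22 mm above the hob's steel sheet, over a base plate 80 mm across and 4 mm high; origin at the centre of its underside, on the hob, 8 mm above the worktop, so a seated cap's origin is 22 mm above this one; z up
- burner_medium: fixed round burner head on the hob, grey metal with a dark centre, place of the medium round cap: flat top 46 mm across (so the cap overhangs it by 3 mm all round), 22 mm above the hob's steel sheet, over a base plate 64 mm across and 4 mm high; origin at the centre of its underside, on the hob, 8 mm above the worktop, so a seated cap's origin is 22 mm above this one; z up
- burner_small: fixed round burner head on the hob, grey metal with a dark centre, place of the small round cap: flat top 30 mm across (so the cap overhangs it by 3 mm all round), 22 mm above the hob's steel sheet, over a base plate 48 mm across and 4 mm high; origin at the centre of its underside, on the hob, 8 mm above the worktop, so a seated cap's origin is 22 mm above this one; z up
- burner_oval: fixed oval burner head on the hob, place of the oval cap: flat top 104 mm long (its x axis) by 38 mm wide (its y axis), 22 mm above the hob's steel sheet, over a base plate 122 by 56 mm and 4 mm high; origin at the centre of its underside, on the hob, 8 mm above the worktop, so a seated cap's origin is 22 mm above this one; z up; which of the four burner positions it has, and its yaw, vary
- oil_bottle: dark green oil bottle, 62 mm across, 240 mm tall, standing on the worktop to the left of the pile; other bystanders on the hob and about the pile are no taller than 90 mm, except the pepper mill; origin at the centre of its underside, z up
- pepper_mill: turned dark wooden pepper mill, 52 mm across, 110 mm tall, standing on the hob between the four burners; origin at the centre of its underside, z up
Mind the look-alikes: they are no part of the job. Leave any blue or orange look-alike of the cap_large alone.

How it is judged:
By the outcome, as a careful person would: the job done as asked, in the order asked, and still so for the second after the job is handed in, with the robot touching nothing.
It also fails if it takes over 128 s, if anything falls off the work surface, if the arm or the gripper's body presses on something with over 40 N, if the wrist force passes 120 N, or if a joint passes its speed limit or range.

## Working session

There is one attempt and no reset: what is moved stays moved. The work goes in short steps, Python scripts to look and compute and a tool call to move; the robot and the scene stay as the last step left them, time stands still between calls to the robot, and variables do not carry over. Pictures are saved under pics/ and viewed, at most 14 in all, crops included, and the job is handed in when it is done.

Besides the shell and the picture viewer there is one more tool, called after ">>>" as a command line: name --argument value ..., lists and objects as JSON in quotes. send_rows: Moves the arm, as the interface text tells. Its arguments: {"type":"object","properties":{"increments":{"type":"array"},"newtons":{"type":"number"}},"required":["increments"]}

```bash
mkdir -p pics; cat > h.py <<'E'
import numpy as np, cv2
from cell import sense, read_camera, close_job
def grab(n,f=None):
    c=read_camera(n)
    if f: cv2.imwrite('pics/'+f,cv2.cvtColor(c['pixels'],cv2.COLOR_RGB2BGR))
    return c
def ray(c,uv):
    K=np.array([[c['fx'],0,c['cx']],[0,c['fy'],c['cy']],[0,0,1]])
    p=cv2.undistortPoints(np.array(uv,float).reshape(-1,1,2),K,np.array(c['dist_coeffs'],float)).reshape(-1,2)
    d=np.c_[p[:,0],-p[:,1],-np.ones(len(p))]
    T=np.array(c['world_from_camera']); return T[:3,3],d@T[:3,:3].T
def onz(c,uv,z):
    o,d=ray(c,uv); return o+d*((z-o[2])/d[:,2])[:,None]
def proj(c,P):
    T=np.array(c['world_from_camera']); q=(np.atleast_2d(P)-T[:3,3])@T[:3,:3]
    K=np.array([[c['fx'],0,c['cx']],[0,c['fy'],c['cy']],[0,0,1]])
    return cv2.projectPoints(q*[1,-1,-1],np.zeros(3),np.zeros(3),K,np.array(c['dist_coeffs'],float))[0].reshape(-1,2)
E
python3 - <<'E'
from h import *
for n in('scene','top'):
    c=grab(n,n+'0.png'); print(n,np.round(c['world_from_camera'],2).tolist(),c['fx'])
s=sense(); print(s['tool_pos'],np.round(s['tcp_rot'],3),s['grip_width'],s['time'],s['contact_force'])
E
```

```text
scene [[-0.62, -0.62, 0.48, 1010.97], [0.79, -0.49, 0.38, 509.1], [0.01, 0.61, 0.79, 915.06], [0.0, 0.0, 0.0, 1.0]] 533.086639266335
top [[-0.01, 1.0, -0.08, 385.63], [-1.0, -0.01, -0.01, 92.66], [-0.01, 0.08, 1.0, 1545.18], [0.0, 0.0, 0.0, 1.0]] 602.8059317859024
[248.74758556 572.8089639  230.59762803] [[-0.917  0.398 -0.001]
 [ 0.398  0.917 -0.001]
 [ 0.    -0.001 -1.   ]] 85.40102568326998 0.1 [-0.35013199 -0.09034777  0.7680797 ]
```

View pics/top0.png

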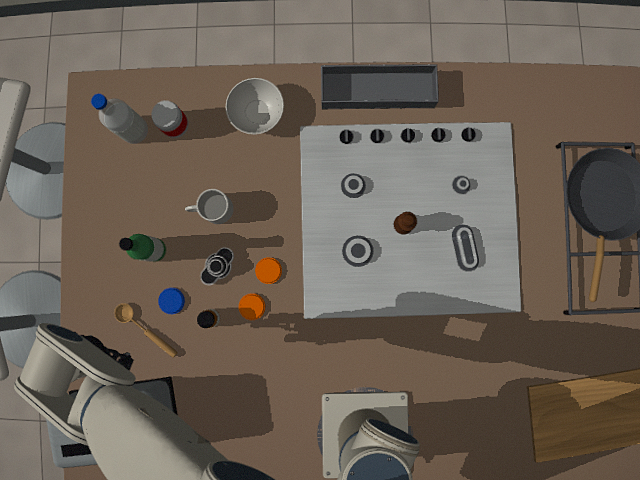

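View pics/scene0.png

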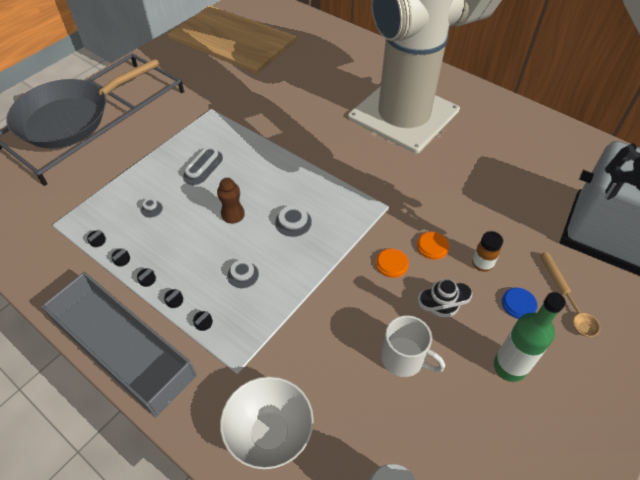

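The top view shows the pile at (217,265), with large burner (358,250), medium (353,185), small (461,184), oval (465,247) and the mill at (404,222). The look-alikes are blue at (172,300) and orange at (268,271) and (252,307). The pile is the only black stack with pale edges, so I'll confirm it enlarged.

```bash
python3 - <<'E'
from h import *
t=cv2.imread('pics/top0.png'); s=cv2.imread('pics/scene0.png')
r=lambda im,x,y,w,h,k:cv2.resize(im[y:y+h,x:x+w],None,fx=k,fy=k,interpolation=cv2.INTER_CUBIC)
a=r(t,192,240,50,50,6); b=r(s,410,265,70,60,5)
c=r(t,335,165,150,110,5)
W=800; im=np.zeros((600,W,3),np.uint8); im[:300,:300]=a; im[:300,320:670]=b
cc=cv2.resize(c,(400,293)); im[305:598,:400]=cc
d=r(s,180,140,140,155,2); im[305:600,420:700]=d[:295]
cv2.imwrite('pics/crop1.png',im)
E
```

```text
(no output)
```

View pics/crop1.png

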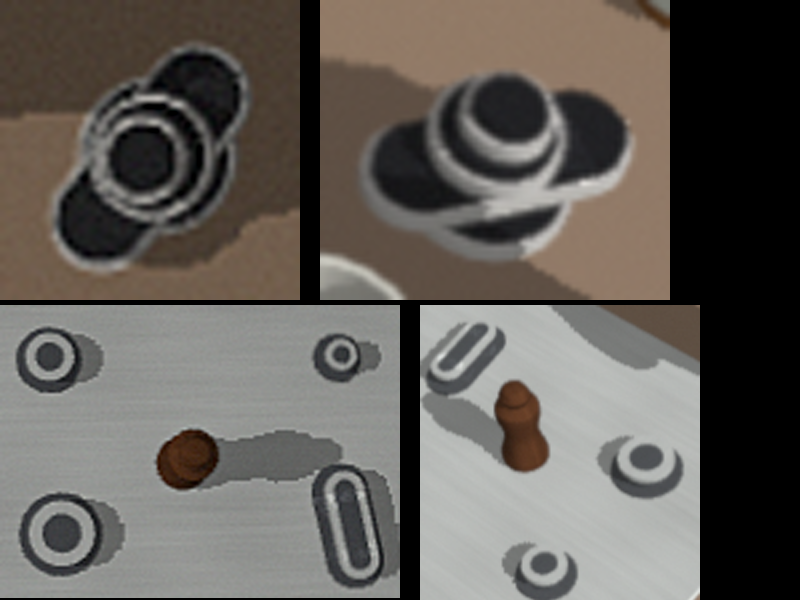

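```bash
cat > meas.py <<'E'
from h import *
def blob(c,uv,lo,hi,win=32,k=4,fill=True):
    """component near uv of grey in [lo,hi], upsampled; returns filled contour (px)"""
    g=cv2.cvtColor(c['pixels'],cv2.COLOR_RGB2GRAY); x0,y0=int(uv[0]-win),int(uv[1]-win)
    g=g[y0:y0+2*win,x0:x0+2*win]; g=cv2.resize(g,None,fx=k,fy=k,interpolation=cv2.INTER_CUBIC)
    m=((g>=lo)&(g<=hi)).astype(np.uint8)
    cs,_=cv2.findContours(m,cv2.RETR_EXTERNAL if fill else cv2.RETR_LIST,cv2.CHAIN_APPROX_NONE)
    P=((uv[0]-x0+.5)*k-.5,(uv[1]-y0+.5)*k-.5)
    cs=[q for q in cs if cv2.contourArea(q)>60 and cv2.pointPolygonTest(q,P,False)>=0]
    if not cs: return None
    q=min(cs,key=cv2.contourArea).reshape(-1,2)
    return (q+.5)/k-.5+[x0,y0]
def shape(c,q,z):
    w=onz(c,q,z)[:,:2].astype(np.float32); m=cv2.moments(w.reshape(-1,1,2)); 
    C=np.array([m['m10'],m['m01']])/m['m00']; r=cv2.minAreaRect(w)
    a=.5*np.degrees(np.arctan2(2*m['mu11'],m['mu20']-m['mu02']))
    return C.round(1),np.round(r[1],1),round(a,1)
E
python3 - <<'E'
from meas import *
cs={n:read_camera(n) for n in('top','scene')}
g={n:cv2.cvtColor(c['pixels'],cv2.COLOR_RGB2GRAY) for n,c in cs.items()}
print(g['top'][250,340:378]); print(g['scene'][220,272:315]);print(g['top'][264,200:236])
B={'large':((358,250),(293,217)),'medium':((353,185),(242,270)),'small':((461,184),(150,206)),'oval':((465,247),(203,163))}
for k,v in B.items():
    for n,uv in zip(('top','scene'),v):
        G=g[n][uv[1]-2:uv[1]+3,uv[0]-2:uv[0]+3].mean()
        q=blob(cs[n],uv,0,115,fill=True)
        p=blob(cs[n],uv,116,255,fill=False)
        for z,w in((30,q),):
            print(k,n,round(G),None if w is None else shape(cs[n],w,z))
E
```

```text
[154 149  73  51  56  84 164 155 149 155 148  49  58  67  66  62  61  63
  59  61  61  62  64  61  60 102 161 152 151 153 119  25  40  81 103 100
 101 101]
[120 121 115  92  57  53  71 124 175 181 181 181 179 165 125 100  86  82
  81  81  80  80  80  80  81  86 103 136 169 183 183 183 184 182 164 111
  83  79  86 125 176 181 182]
[ 95  95  97  93 106 116  93  95 127 126  83  10  26  30  27  32  30  30
  24  30  13 102  73  28  12   2 106  70 107  60 105  73  63  63  65  62]
large top 62 (array([468.6,   4. ]), array([99.6, 79.4]), np.float64(-87.9))
large scene 80 (array([466.9,  11.6]), array([34.4, 34.6]), np.float64(-36.4))
medium top 61 (array([635.1,  12.5]), array([82.8, 63.7]), np.float64(-88.7))
medium scene 80 (array([636.1,  20. ]), array([24.8, 25.7]), np.float64(-39.1))
small top 83 (array([ 634.3, -263.9]), array([64.7, 48.6]), np.float64(-87.5))
small scene 148 None
oval top 63 (array([ 489.2, -256.5]), array([179.4,  98.3]), np.float64(35.2))
oval scene 111 (array([ 470.6, -266. ]), array([85.5, 20.3]), np.float64(10.9))
```

```bash
cat >> meas.py <<'E'
def find(c,uv,z,dims,ths=range(75,150,10),win=32,k=6,maxd=12):
    """contours near uv whose world min-rect at z matches dims; median over thresholds"""
    g=cv2.cvtColor(c['pixels'],cv2.COLOR_RGB2GRAY); x0,y0=int(uv[0]-win),int(uv[1]-win)
    g=cv2.resize(g[max(y0,0):y0+2*win,x0:x0+2*win],None,fx=k,fy=k,interpolation=cv2.INTER_CUBIC); out=[]
    for t in ths:
        cs,_=cv2.findContours((g>t).astype(np.uint8),cv2.RETR_LIST,cv2.CHAIN_APPROX_NONE)
        for q in cs:
            if cv2.contourArea(q)<200: continue
            q=(q.reshape(-1,2)+.5)/k-.5+[x0,y0]
            C,d,a=shape(c,q,z)
            if np.linalg.norm(q.mean(0)-uv)>maxd: continue
            e=np.abs(np.sort(d)-np.sort(dims)).max()
            if e<6: out.append((e,*C,a,*np.sort(d)))
    out=sorted(out)[:5]
    return np.round(np.median(out,0),1),len(out) if out else None
E
python3 - <<'E'
from meas import *
cs={n:read_camera(n) for n in('top','scene')}
B={'large':((358,250),(293,217),(62,62)),'medium':((353,185),(242,270),(46,46)),'small':((461,184),(150,206),(30,30)),'oval':((465,247),(203,163),(38,104))}
for k,v in B.items():
    for n,uv in zip(cs,v): print(k,n,find(cs[n],uv,30,v[2]))
for k,z,d in(('small',56,(36,36)),('small in',56,(30,30)),('med',42,(52,52)),('oval',28,(44,110)),('large',14,(68,68))):
    for n,uv in zip(cs,((216,266),(445,292))): print(k,n,find(cs[n],uv,z,d,ths=range(45,110,6)))
E
```

```text
large top (array([  0.7, 469.3,  11.2, -67.3,  61.3,  62.5]), 5)
large scene (np.float64(nan), None)
medium top (array([  0.9, 638.2,  19.7, -66.4,  46.1,  46.3]), 5)
medium scene (np.float64(nan), None)
small top (array([   0.9,  637.3, -260.8,  -73.6,   29.6,   30.2]), 5)
small scene (np.float64(nan), None)
oval top (array([   1.5,  473.3, -265.7,   10.8,   38.2,  103. ]), 5)
oval scene (np.float64(nan), None)
small top (np.float64(nan), None)
small scene (array([  5.7, 433.6, 368.6,  22.2,  30.3,  30.3]), 1)
small in top (array([  1. , 433.3, 366.4, -86.4,  29. ,  29.3]), 5)
small in scene (array([  0.9, 433.7, 368.7,  19.7,  29.1,  29.6]), 5)
med top (np.float64(nan), None)
med scene (array([  5.8, 433.7, 365.4,   6.1,  46.2,  49.2]), 1)
oval top (np.float64(nan), None)
oval scene (np.float64(nan), None)
large top (np.float64(nan), None)
large scene (np.float64(nan), None)
  return _methods._mean(a, axis=axis, dtype=dtype,
  ret = ret.dtype.type(ret / rcount)
```

```bash
cat > plan.py <<'E'
import sys,json,numpy as np
from scipy.spatial.transform import Rotation as Ro
from cell import sense
def R(yaw): # yaw = world angle of tool y axis, tool pointing down
    a=np.radians(yaw); y=np.array([np.cos(a),np.sin(a),0]); z=np.array([0,0,-1.]); return np.c_[np.cross(y,z),y,z]
def plan(*wp):
    """waypoints (x,y,z,yaw): prints per leg the translation / twist fractions"""
    s=sense(); p=np.array(s['tool_pos']); M=np.array(s['tcp_rot'])
    print('now',p.round(1),'yaw',np.degrees(np.arctan2(M[1,1],M[0,1])).round(1),'w',round(s['grip_width'],1),'F',np.round(s['contact_force'],1),'t',round(s['time'],1))
    for x,y,z,w in wp:
        d=M.T@(np.array([x,y,z])-p); N=R(w); r=Ro.from_matrix(M.T@N).as_rotvec()
        print('  tr',(d/400).round(4).tolist(),'tw',(r/np.pi).round(4).tolist(),'mm',np.linalg.norm(d).round(),'deg',np.degrees(np.linalg.norm(r)).round())
        p,M=np.array([x,y,z]),N
E
python3 - <<'E'
from plan import *
plan((340,470,190,60),(433.5,367.5,130,53.5),(433.5,367.5,44,53.5))
E
```

```text
now [248.9 573.1 231. ] yaw 66.5 w 84.8 F [0.5 0.6 0.6] t 0.3
  tr [-0.3116, -0.1456, 0.1027] tw [-0.0002, 0.0, 0.0362] mm 144.0 deg 7.0
  tr [-0.3306, -0.105, 0.15] tw [0.0, 0.0, 0.0361] mm 151.0 deg 6.0
  tr [0.0, 0.0, 0.215] tw [0.0, 0.0, 0.0] mm 86.0 deg 0.0
```

>>> send_rows --increments '[{"translation": [-0.06,-0.03,0.02],"twist": [0,0,0.007],"hand": -0.4},{"translation": [-0.12,-0.06,0.04],"twist": [0,0,0.014],"hand": -0.4},{"translation": [-0.19,-0.09,0.06],"twist": [0,0,0.021],"hand": -0.4},{"translation": [-0.25,-0.12,0.08],"twist": [0,0,0.028],"hand": -0.4},{"translation": [-0.3116,-0.1456,0.1027],"twist": [0,0,0.0362],"hand": -0.4}]' --newtons 40

```text
time: 0.72
tool_pos: [340.7, 469.1, 190.1]
tcp_rot: [[-0.866, 0.501, 0.0], [0.501, 0.866, 0.0], [-0.0, 0.0, -1.0]]
contact_force: [0.5, 0.2, 0.7]
grip_width: 59.7
gripper_force: 0.0
```

>>> send_rows --increments '[{"translation": [-0.08,-0.025,0.04],"twist": [0,0,0.01],"hand": -0.4},{"translation": [-0.16,-0.05,0.08],"twist": [0,0,0.02],"hand": -0.4},{"translation": [-0.25,-0.08,0.12],"twist": [0,0,0.03],"hand": -0.4},{"translation": [-0.3306,-0.105,0.15],"twist": [0,0,0.0361],"hand": -0.4},{"translation": [-0.3306,-0.105,0.15],"twist": [0,0,0.0361],"hand": -0.4}]'

```text
time: 1.13
tool_pos: [435.6, 363.0, 127.8]
tcp_rot: [[-0.801, 0.599, -0.002], [0.599, 0.801, -0.003], [-0.0, -0.004, -1.0]]
contact_force: [0.1, -1.3, -0.0]
grip_width: 59.8
gripper_force: 0.0
```

```bash
python3 - <<'E'
from plan import *
plan((433.5,367.5,44,53.5))
from h import *
c=grab('scene'); t=grab('top')
im=np.hstack([cv2.resize(k['pixels'][y-50:y+50,x-65:x+65],(390,300)) for k,x,y in((c,445,280),(t,217,262))])
cv2.imwrite('pics/a1.png',im[:,:,::-1])
E
```

```text
now [435.6 363.  127.8] yaw 53.2 w 59.8 F [ 0.1 -1.3 -0. ] t 1.1
  tr [0.0111, 0.0067, 0.2095] tw [-0.0013, 0.0001, -0.0015] mm 84.0 deg 0.0
```

View pics/a1.png

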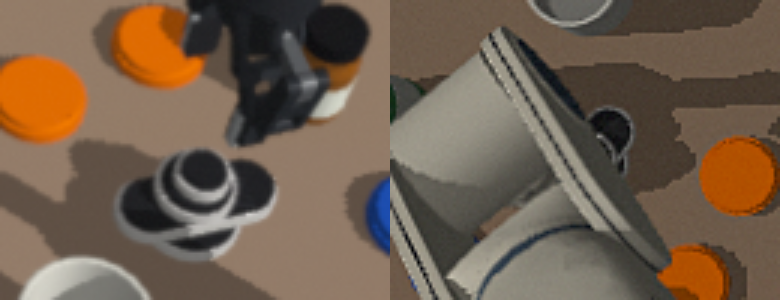

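The scene crop shows the open gripper coming down over the intact pile. In the top view the arm hides the pile. Next I'll read the settled pose.

```bash
python3 - <<'E'
from plan import *
plan((433.5,367.5,44,53.5))
E
```

```text
now [434.2 366.5 129.7] yaw 53.3 w 59.6 F [-0.2  1.   0.7] t 1.2
  tr [0.0027, 0.0011, 0.2142] tw [-0.0004, -0.0001, -0.0008] mm 86.0 deg 0.0
```

>>> send_rows --increments '[{"translation": [0,0,0.06],"twist": [0,0,0],"hand": -0.4},{"translation": [0,0,0.12],"twist": [0,0,0],"hand": -0.4},{"translation": [0,0,0.18],"twist": [0,0,0],"hand": -0.4},{"translation": [0,0,0.214],"twist": [0,0,0],"hand": -0.4},{"translation": [0,0,0.214],"twist": [0,0,0],"hand": -0.4}]'

```text
time: 1.65
tool_pos: [431.5, 367.8, 42.4]
tcp_rot: [[-0.805, 0.593, -0.003], [0.593, 0.805, -0.002], [0.001, -0.004, -1.0]]
contact_force: [0.1, 0.2, -0.2]
grip_width: 60.0
gripper_force: 0.0
```

>>> send_rows --increments '[{"translation": [0,0,0],"twist": [0,0,0],"hand": -0.1},{"translation": [0,0,0],"twist": [0,0,0],"hand": 0.1},{"translation": [0,0,0],"twist": [0,0,0],"hand": 0.2},{"translation": [0,0,0],"twist": [0,0,0],"hand": 0.3},{"translation": [0,0,0],"twist": [0,0,0],"hand": 0.5}]' --newtons 30

```text
time: 2.07
tool_pos: [434.2, 368.8, 46.2]
tcp_rot: [[-0.804, 0.595, 0.002], [0.595, 0.804, 0.002], [-0.0, 0.003, -1.0]]
contact_force: [-3.3, 2.5, 7.2]
grip_width: 34.6
gripper_force: 30.0
```

>>> send_rows --increments '[{"translation": [0,0,0],"twist": [0,0,0],"hand": 1},{"translation": [0,0,0],"twist": [0,0,0],"hand": 1},{"translation": [0,0,-0.02],"twist": [0,0,0],"hand": 1},{"translation": [0,0,-0.06],"twist": [0,0,0],"hand": 1},{"translation": [0,0,-0.1],"twist": [0,0,0],"hand": 1}]' --newtons 40

```text
time: 2.48
tool_pos: [433.3, 367.2, 85.2]
tcp_rot: [[-0.804, 0.595, -0.001], [0.595, 0.804, -0.001], [0.0, -0.001, -1.0]]
contact_force: [0.1, 0.3, 0.2]
grip_width: 34.0
gripper_force: 39.9
```

```bash
python3 - <<'E'
from plan import *
from h import *
c=grab('scene');plan((433.5,367.5,210,53.5))
cv2.imwrite('pics/a2.png',cv2.resize(c['pixels'][200:340,360:520],(480,420))[:,:,::-1])
E
```

```text
now [435.  368.6  88.5] yaw 53.5 w 33.6 F [0.3 1.6 2.1] t 2.5
  tr [0.0011, -0.0033, -0.3038] tw [0.0012, 0.0004, 0.0] mm 122.0 deg 0.0
```

View pics/a2.png

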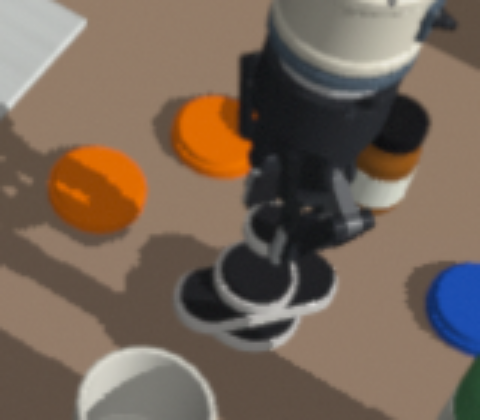

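```bash
python3 - <<'E'
from plan import *
from h import *
for i in range(4):
    c=grab('scene'); s=sense(); print(np.round(s['tool_pos'],1),round(s['grip_width'],1))
c=grab('scene'); 
cv2.imwrite('pics/a3.png',cv2.resize(c['pixels'][240:310,410:490],(640,560))[:,:,::-1])
plan((433.5,367.5,210,53.5))
E
```

```text
[435.2 368.7  87.4] 33.9
[434.6 368.3  86.2] 34.2
[434.  367.7  85.2] 33.8
[433.5 367.4  84.5] 33.9
now [433.3 367.3  84.1] yaw 53.5 w 33.8 F [ 0.5  0.2 -0.5] t 2.8
  tr [-0.0001, 0.0006, -0.3147] tw [-0.0003, -0.0001, 0.0] mm 126.0 deg 0.0
```

View pics/a3.png

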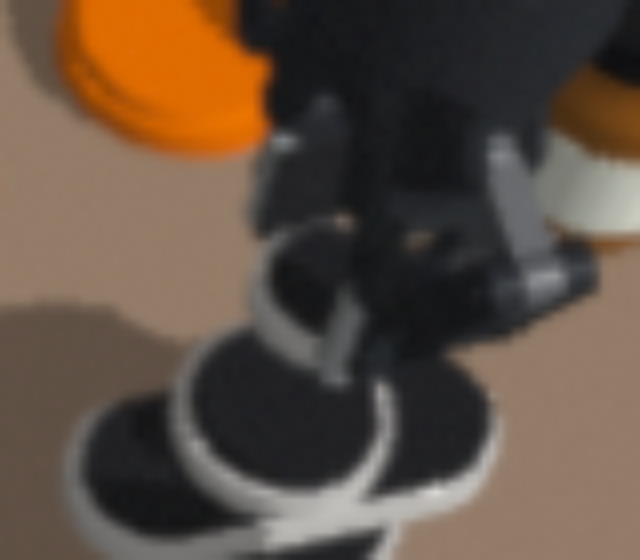

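```bash
python3 - <<'E'
from plan import *
from h import *
c=grab('scene'); s=sense(); p=s['tool_pos']; im=c['pixels'].copy()
im=cv2.resize(im[240:310,410:490],(640,560))
P=lambda q:tuple(int(v) for v in ((proj(c,q)[0]-[410,240]+.5)*8))
for a in range(0,360,15):
    e=np.array([np.cos(np.radians(a)),np.sin(np.radians(a)),0])*18
    cv2.circle(im,P(p+e+[0,0,12]),2,(255,0,0),-1); cv2.circle(im,P(p+e-[0,0,2]),2,(0,255,0),-1)
y=np.array(s['tcp_rot'])[:,1];x=np.array(s['tcp_rot'])[:,0]
for q in(p+18*y+11*x,p+18*y-11*x): cv2.circle(im,P(q),5,(255,255,0),1)
cv2.imwrite('pics/a4.png',im[:,:,::-1])
E
```

```text
(no output)
```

View pics/a4.png

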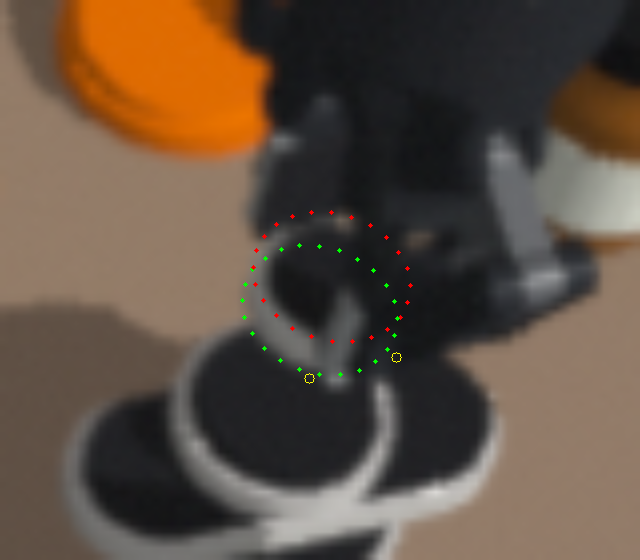

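```bash
python3 - <<'E'
from plan import *
plan((440,340,200,53.5),(500,160,210,53.5),(560,-30,210,53.5),(620,-210,190,53.5),(637.3,-260.8,100,53.5))
E
```

```text
now [433.2 367.2  83.9] yaw 53.5 w 34.1 F [-0.5 -0.  -1.1] t 2.8
  tr [-0.0541, -0.045, -0.2902] tw [-0.0004, -0.0001, 0.0] mm 119.0 deg 0.0
  tr [-0.3882, -0.2725, -0.025] tw [0.0, 0.0, 0.0] mm 190.0 deg 0.0
  tr [-0.4031, -0.2926, 0.0] tw [0.0, 0.0, 0.0] mm 199.0 deg 0.0
  tr [-0.3882, -0.2725, 0.05] tw [0.0, 0.0, 0.0] mm 191.0 deg 0.0
  tr [-0.1103, -0.0764, 0.225] tw [0.0, 0.0, 0.0] mm 105.0 deg 0.0
```

>>> send_rows --increments '[{"translation": [0,0,-0.05],"twist": [0,0,0],"hand": 1},{"translation": [0,0,-0.11],"twist": [0,0,0],"hand": 1},{"translation": [0,0,-0.18],"twist": [0,0,0],"hand": 1},{"translation": [-0.02,-0.02,-0.24],"twist": [0,0,0],"hand": 1},{"translation": [-0.0541,-0.045,-0.29],"twist": [0,0,0],"hand": 1}]'

```text
time: 3.25
tool_pos: [440.0, 340.9, 201.5]
tcp_rot: [[-0.805, 0.593, -0.0], [0.593, 0.805, 0.0], [0.0, 0.0, -1.0]]
contact_force: [0.2, -0.1, -0.6]
grip_width: 34.2
gripper_force: 40.0
```

>>> send_rows --increments '[{"translation": [-0.07,-0.05,-0.01],"twist": [0,0,0],"hand": 1},{"translation": [-0.15,-0.105,-0.015],"twist": [0,0,0],"hand": 1},{"translation": [-0.23,-0.16,-0.02],"twist": [0,0,0],"hand": 1},{"translation": [-0.31,-0.215,-0.025],"twist": [0,0,0],"hand": 1},{"translation": [-0.388,-0.2725,-0.025],"twist": [0,0,0],"hand": 1}]'

```text
time: 3.67
tool_pos: [500.5, 158.7, 210.3]
tcp_rot: [[-0.804, 0.594, -0.0], [0.594, 0.804, -0.0], [0.0, -0.0, -1.0]]
contact_force: [-0.1, -0.2, -1.1]
grip_width: 33.7
gripper_force: 40.0
```

>>> send_rows --increments '[{"translation": [-0.08,-0.058,0],"twist": [0,0,0],"hand": 1},{"translation": [-0.16,-0.116,0],"twist": [0,0,0],"hand": 1},{"translation": [-0.24,-0.175,0],"twist": [0,0,0],"hand": 1},{"translation": [-0.32,-0.234,0],"twist": [0,0,0],"hand": 1},{"translation": [-0.403,-0.2925,0],"twist": [0,0,0],"hand": 1}]'

```text
time: 4.08
tool_pos: [559.9, -31.4, 209.8]
tcp_rot: [[-0.804, 0.595, -0.002], [0.595, 0.804, 0.0], [0.001, -0.001, -1.0]]
contact_force: [1.2, 1.1, -0.7]
grip_width: 33.9
gripper_force: 40.0
```

>>> send_rows --increments '[{"translation": [-0.08,-0.055,0],"twist": [0,0,0],"hand": 1},{"translation": [-0.16,-0.11,0],"twist": [0,0,0],"hand": 1},{"translation": [-0.24,-0.165,0.01],"twist": [0,0,0],"hand": 1},{"translation": [-0.32,-0.22,0.03],"twist": [0,0,0],"hand": 1},{"translation": [-0.388,-0.2725,0.05],"twist": [0,0,0],"hand": 1}]'

```text
time: 4.5
tool_pos: [620.7, -211.9, 189.6]
tcp_rot: [[-0.804, 0.595, -0.0], [0.595, 0.804, -0.0], [0.0, -0.0, -1.0]]
contact_force: [0.1, 0.8, -1.6]
grip_width: 33.7
gripper_force: 40.0
```

>>> send_rows --increments '[{"translation": [-0.05,-0.03,0.05],"twist": [0,0,0],"hand": 1},{"translation": [-0.09,-0.06,0.12],"twist": [0,0,0],"hand": 1},{"translation": [-0.1103,-0.0764,0.18],"twist": [0,0,0],"hand": 1},{"translation": [-0.1103,-0.0764,0.225],"twist": [0,0,0],"hand": 1},{"translation": [-0.1103,-0.0764,0.225],"twist": [0,0,0],"hand": 1}]'

```text
time: 4.92
tool_pos: [634.0, -259.8, 94.7]
tcp_rot: [[-0.803, 0.596, -0.009], [0.596, 0.803, 0.004], [0.009, -0.002, -1.0]]
contact_force: [-0.8, 0.3, -1.7]
grip_width: 34.1
gripper_force: 40.0
```

>>> send_rows --increments '[{"translation": [0,0,0],"twist": [0,0,0],"hand": 1},{"translation": [0,0,0],"twist": [0,0,0],"hand": 1},{"translation": [0,0,0],"twist": [0,0,0],"hand": 1},{"translation": [0,0,0],"twist": [0,0,0],"hand": 1},{"translation": [0,0,0],"twist": [0,0,0],"hand": 1}]'

```text
time: 5.33
tool_pos: [638.3, -260.1, 102.1]
tcp_rot: [[-0.804, 0.594, 0.002], [0.594, 0.804, -0.001], [-0.002, 0.0, -1.0]]
contact_force: [-0.1, -0.2, -0.5]
grip_width: 34.0
gripper_force: 40.0
```

```bash
python3 - <<'E'
from plan import *
plan((637.3,-260.8,33,53.5))
E
```

```text
now [ 638.3 -260.1  102.1] yaw 53.5 w 34.0 F [-0.1 -0.2 -0.5] t 5.3
  tr [0.0013, -0.0029, 0.1728] tw [0.0002, 0.0007, 0.0002] mm 69.0 deg 0.0
```

>>> send_rows --increments '[{"translation": [0,0,0.04],"twist": [0,0,0],"hand": 1},{"translation": [0,0,0.08],"twist": [0,0,0],"hand": 1},{"translation": [0,0,0.115],"twist": [0,0,0],"hand": 1},{"translation": [0,0,0.135],"twist": [0,0,0],"hand": 1},{"translation": [0,0,0.145],"twist": [0,0,0],"hand": 1}]'

```text
time: 5.75
tool_pos: [636.9, -259.9, 41.4]
tcp_rot: [[-0.804, 0.595, -0.002], [0.595, 0.804, 0.001], [0.002, -0.0, -1.0]]
contact_force: [-0.0, 0.8, -1.5]
grip_width: 34.0
gripper_force: 40.0
```

>>> send_rows --increments '[{"translation": [0,0,0],"twist": [0,0,0],"hand": 1},{"translation": [0,0,0.005],"twist": [0,0,0],"hand": 1},{"translation": [0,0,0.01],"twist": [0,0,0],"hand": 1},{"translation": [0,0,0.015],"twist": [0,0,0],"hand": 1},{"translation": [0,0,0.02],"twist": [0,0,0],"hand": 1}]'

```text
time: 6.17
tool_pos: [637.9, -260.4, 35.0]
tcp_rot: [[-0.804, 0.595, 0.001], [0.595, 0.804, -0.0], [-0.001, 0.0, -1.0]]
contact_force: [-1.0, -0.1, -1.5]
grip_width: 34.0
gripper_force: 40.0
```

>>> send_rows --increments '[{"translation": [0,0,0],"twist": [0,0,0],"hand": 1},{"translation": [0,0,0],"twist": [0,0,0],"hand": 1},{"translation": [0,0,0],"twist": [0,0,0],"hand": 1},{"translation": [0,0,0],"twist": [0,0,0],"hand": 1},{"translation": [0,0,0],"twist": [0,0,0],"hand": 1}]'

```text
time: 6.58
tool_pos: [637.6, -260.3, 34.8]
tcp_rot: [[-0.804, 0.595, 0.0], [0.595, 0.804, -0.0], [-0.0, 0.0, -1.0]]
contact_force: [-0.4, 0.9, -0.5]
grip_width: 33.8
gripper_force: 40.0
```

```bash
python3 - <<'E'
from plan import *
from meas import *
cs={n:grab(n) for n in('top','scene')}
s=sense(); p=np.array(s['tool_pos'])
plan((637.3,-260.8,32.5,53.5))
for n,c in cs.items(): print(n,[find(c,proj(c,[637,-261,z])[0],z,(29,29),ths=range(45,110,6)) for z in(45,)])
im=[]
for n,c in cs.items():
    u,v=proj(c,[637,-261,40])[0].astype(int); im.append(cv2.resize(c['pixels'][v-25:v+25,u-25:u+25],(400,400),interpolation=cv2.INTER_CUBIC))
cv2.imwrite('pics/a5.png',np.hstack(im)[:,:,::-1])
E
```

```text
now [ 637.6 -260.3   34.8] yaw 53.5 w 34.0 F [-0.   0.7 -0.2] t 6.7
  tr [-0.0002, -0.0015, 0.0056] tw [0.0, 0.0001, 0.0] mm 2.0 deg 0.0
top [(np.float64(nan), None)]
scene [(np.float64(nan), None)]
  return _methods._mean(a, axis=axis, dtype=dtype,
  ret = ret.dtype.type(ret / rcount)
```

View pics/a5.png

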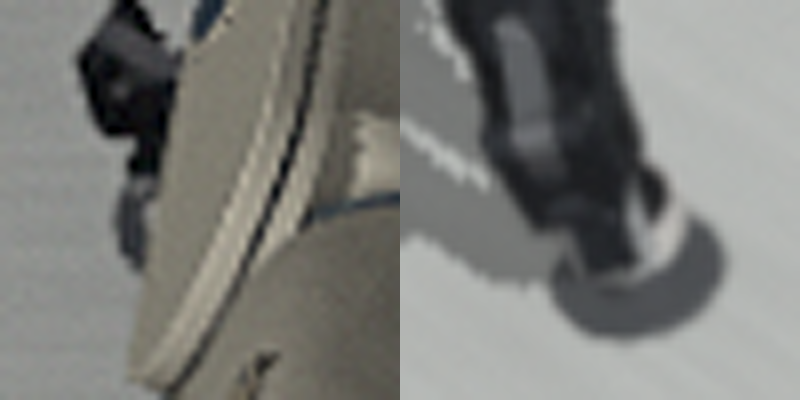

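The cap in the gripper is hovering just above the burner, centred over its dark base. Lowering to contact.

>>> send_rows --increments '[{"translation": [0,-0.0012,0.002],"twist": [0,0,0],"hand": 1},{"translation": [0,-0.0012,0.004],"twist": [0,0,0],"hand": 1},{"translation": [0,-0.0012,0.006],"twist": [0,0,0],"hand": 1},{"translation": [0,-0.0012,0.008],"twist": [0,0,0],"hand": 1},{"translation": [0,-0.0012,0.008],"twist": [0,0,0],"hand": 1}]'

```text
time: 7.1
tool_pos: [637.6, -260.5, 34.2]
tcp_rot: [[-0.804, 0.595, 0.001], [0.595, 0.804, 0.0], [-0.0, 0.0, -1.0]]
contact_force: [-7.9, 4.5, 20.4]
grip_width: 33.7
gripper_force: 42.0
```

>>> send_rows --increments '[{"translation": [0,0,0],"twist": [0,0,0],"hand": 1},{"translation": [0,0,0],"twist": [0,0,0],"hand": 1},{"translation": [0,0,0],"twist": [0,0,0],"hand": 1},{"translation": [0,0,0.0],"twist": [0,0,0],"hand": 1},{"translation": [0,0,0.0],"twist": [0,0,0],"hand": 1}]'

```text
time: 7.52
tool_pos: [637.6, -260.5, 34.2]
tcp_rot: [[-0.804, 0.595, 0.001], [0.595, 0.804, 0.0], [-0.0, 0.0, -1.0]]
contact_force: [-6.7, 4.2, 19.6]
grip_width: 34.1
gripper_force: 42.0
```

>>> send_rows --increments '[{"translation": [0,0,-0.003],"twist": [0,0,0],"hand": 1},{"translation": [0,0,-0.005],"twist": [0,0,0],"hand": 1},{"translation": [0,0,-0.005],"twist": [0,0,0],"hand": 0.1},{"translation": [0,0,-0.005],"twist": [0,0,0],"hand": 0},{"translation": [0,0,-0.005],"twist": [0,0,0],"hand": -0.3}]'

```text
time: 7.93
tool_pos: [637.1, -260.7, 33.0]
tcp_rot: [[-0.804, 0.595, -0.0], [0.595, 0.804, 0.0], [0.0, -0.0, -1.0]]
contact_force: [0.0, 0.1, -0.6]
grip_width: 53.1
gripper_force: 0.0
```

>>> send_rows --increments '[{"translation": [0,0,0],"twist": [0,0,0],"hand": -0.4},{"translation": [0,0,0],"twist": [0,0,0],"hand": -0.5},{"translation": [0,0,-0.05],"twist": [0,0,0],"hand": -0.5},{"translation": [0,0,-0.12],"twist": [0,0,0],"hand": -0.5},{"translation": [0,0,-0.2],"twist": [0,0,0],"hand": -0.5}]'

```text
time: 8.35
tool_pos: [635.9, -260.1, 112.3]
tcp_rot: [[-0.804, 0.595, -0.004], [0.595, 0.804, 0.002], [0.004, -0.001, -1.0]]
contact_force: [0.4, 0.5, -0.8]
grip_width: 63.7
gripper_force: 0.0
```

>>> send_rows --increments '[{"translation": [0,0,-0.1],"twist": [0,0,0],"hand": -0.5},{"translation": [0.08,0.055,-0.2],"twist": [0,0,0],"hand": -0.5},{"translation": [0.16,0.11,-0.225],"twist": [0,0,0],"hand": -0.5},{"translation": [0.24,0.165,-0.225],"twist": [0,0,0],"hand": -0.5},{"translation": [0.32,0.22,-0.225],"twist": [0,0,0],"hand": -0.5}]'

```text
time: 8.77
tool_pos: [588.5, -117.4, 205.4]
tcp_rot: [[-0.803, 0.596, 0.004], [0.596, 0.803, -0.001], [-0.003, 0.002, -1.0]]
contact_force: [0.7, 0.6, -0.3]
grip_width: 64.0
gripper_force: 0.0
```

>>> send_rows --increments '[{"translation": [0.08,0.055,0],"twist": [0,0,0],"hand": -0.5},{"translation": [0.16,0.11,0],"twist": [0,0,0],"hand": -0.5},{"translation": [0.24,0.165,0],"twist": [0,0,0],"hand": -0.5},{"translation": [0.32,0.22,0],"twist": [0,0,0],"hand": -0.5},{"translation": [0.4,0.275,0],"twist": [0,0,0],"hand": -0.5}]'

```text
time: 9.18
tool_pos: [524.1, 67.0, 203.5]
tcp_rot: [[-0.804, 0.595, 0.0], [0.595, 0.804, 0.0], [-0.0, 0.0, -1.0]]
contact_force: [0.7, -0.1, -0.5]
grip_width: 64.1
gripper_force: 0.0
```

```bash
python3 - <<'E' 2>/dev/null
from plan import *
from meas import *
cs={n:grab(n) for n in('top','scene')}
plan((500,160,200,53.5),(440,340,170,53.5),(433.5,367.5,110,53.5))
for n,c in cs.items(): 
    print(n,find(c,proj(c,[637,-261,44])[0],44,(29,29),ths=range(45,110,6)),find(c,proj(c,[637,-261,44])[0],44,(36,36),ths=range(45,130,6)))
    print('med',find(c,proj(c,[433,367,42])[0],42,(45,45),ths=range(45,130,6)),find(c,proj(c,[433,367,42])[0],42,(52,52),ths=range(45,110,6)))
im=[]
for n,c in cs.items():
  for q in([637,-261,40],[433,367,30]):
    u,v=proj(c,q)[0].astype(int); im.append(cv2.resize(c['pixels'][v-25:v+25,u-25:u+25],(300,300),interpolation=cv2.INTER_CUBIC))
cv2.imwrite('pics/a6.png',np.vstack([np.hstack(im[:2]),np.hstack(im[2:])])[:,:,::-1])
E
```

```text
now [522.9  69.6 203.3] yaw 53.8 w 64.5 F [ 0.3 -0.7 -0.1] t 9.3
  tr [0.1797, 0.1486, 0.0085] tw [-0.0, -0.0005, 0.0015] mm 93.0 deg 0.0
  tr [0.3882, 0.2725, 0.075] tw [0.0, 0.0, 0.0] mm 192.0 deg 0.0
  tr [0.054, 0.0456, 0.15] tw [0.0, 0.0, 0.0] mm 66.0 deg 0.0
top (array([ 6.000e-01,  6.364e+02, -2.609e+02, -8.790e+01,  2.870e+01,
        2.900e+01]), 5) (np.float64(nan), None)
med (array([  0.7, 435.1, 365.1, -77.5,  44.7,  45.2]), 5) (np.float64(nan), None)
scene (array([   1.4,  636.6, -258.2,   83.7,   27.6,   29.9]), 5) (array([   5.4,  636.7, -258.5,   87. ,   30.6,   32.6]), 2)
med (array([  1.1, 435.2, 367.5,  15.2,  44.3,  45.2]), 5) (array([  5.6, 435. , 367.2,  15.8,  46.4,  47.7]), 1)
```

View pics/a6.png

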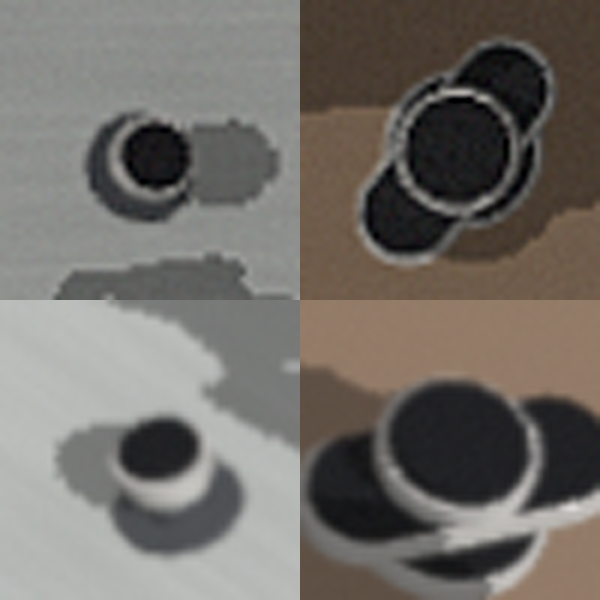

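The small cap sits centred and flat on its burner. The pile is undisturbed, with the medium cap on top. Next is the medium cap.

>>> send_rows --increments '[{"translation": [0.06,0.04,0],"twist": [0,0,0],"hand": -0.75},{"translation": [0.12,0.09,0],"twist": [0,0,0],"hand": -0.75},{"translation": [0.18,0.1486,0.008],"twist": [0,0,0],"hand": -0.75},{"translation": [0.26,0.2,0.01],"twist": [0,0,0],"hand": -0.75},{"translation": [0.34,0.26,0.02],"twist": [0,0,0],"hand": -0.75}]'

```text
time: 9.7
tool_pos: [477.5, 230.7, 195.7]
tcp_rot: [[-0.803, 0.596, 0.001], [0.596, 0.803, 0.0], [-0.001, 0.001, -1.0]]
contact_force: [0.4, 0.3, -0.6]
grip_width: 74.6
gripper_force: 0.0
```

>>> send_rows --increments '[{"translation": [0.07,0.05,0.02],"twist": [0,0,0],"hand": -0.75},{"translation": [0.13,0.1,0.04],"twist": [0,0,0],"hand": -0.75},{"translation": [0.19,0.15,0.06],"twist": [0,0,0],"hand": -0.75},{"translation": [0.23,0.17,0.08],"twist": [0,0,0],"hand": -0.75},{"translation": [0.25,0.18,0.1],"twist": [0,0,0],"hand": -0.75}]'

```text
time: 10.12
tool_pos: [439.5, 349.2, 154.9]
tcp_rot: [[-0.805, 0.593, 0.0], [0.593, 0.805, 0.0], [-0.0, 0.001, -1.0]]
contact_force: [0.8, 0.0, 0.8]
grip_width: 74.4
gripper_force: 0.0
```

>>> send_rows --increments '[{"translation": [0,0,0.05],"twist": [0,0,0],"hand": -0.75},{"translation": [0,0,0.1],"twist": [0,0,0],"hand": -0.75},{"translation": [0,0,0.1],"twist": [0,0,0],"hand": -0.75},{"translation": [0,0,0.1],"twist": [0,0,0],"hand": -0.75},{"translation": [0,0,0.1],"twist": [0,0,0],"hand": -0.75}]'

```text
time: 10.53
tool_pos: [440.7, 346.9, 116.0]
tcp_rot: [[-0.803, 0.595, 0.001], [0.595, 0.803, 0.0], [-0.0, 0.001, -1.0]]
contact_force: [0.1, 0.8, -0.0]
grip_width: 74.5
gripper_force: 0.0
```

>>> send_rows --increments '[{"translation": [0,0,0],"twist": [0,0,0],"hand": -0.75},{"translation": [0,0,0],"twist": [0,0,0],"hand": -0.75},{"translation": [0,0,0],"twist": [0,0,0],"hand": -0.75},{"translation": [0,0,0],"twist": [0,0,0],"hand": -0.75},{"translation": [0,0,0],"twist": [0,0,0],"hand": -0.75}]'

```text
time: 10.95
tool_pos: [440.1, 347.4, 115.8]
tcp_rot: [[-0.804, 0.595, 0.001], [0.595, 0.804, 0.0], [-0.0, 0.001, -1.0]]
contact_force: [-0.2, -0.1, 0.0]
grip_width: 75.0
gripper_force: 0.0
```

```bash
python3 - <<'E'
from plan import *
plan((435.1,366,70,53.5),(435.1,366,34,53.5))
E
```

```text
now [440.1 347.4 115.8] yaw 53.5 w 75.0 F [-0.2 -0.1  0. ] t 10.9
  tr [0.0377, 0.0299, 0.1145] tw [0.0002, 0.0001, 0.0] mm 50.0 deg 0.0
  tr [0.0, 0.0, 0.09] tw [0.0, 0.0, 0.0] mm 36.0 deg 0.0
```

>>> send_rows --increments '[{"translation": [0.02,0.015,0.01],"twist": [0,0,0],"hand": -0.75},{"translation": [0.0377,0.03,0.04],"twist": [0,0,0],"hand": -0.75},{"translation": [0.0377,0.03,0.09],"twist": [0,0,0],"hand": -0.75},{"translation": [0.0377,0.03,0.1145],"twist": [0,0,0],"hand": -0.75},{"translation": [0.0377,0.03,0.1145],"twist": [0,0,0],"hand": -0.75}]'

```text
time: 11.37
tool_pos: [432.9, 365.3, 66.5]
tcp_rot: [[-0.804, 0.594, -0.004], [0.594, 0.804, -0.003], [0.001, -0.005, -1.0]]
contact_force: [-0.0, -0.6, 0.4]
grip_width: 74.8
gripper_force: 0.0
```

>>> send_rows --increments '[{"translation": [0,0,0.02],"twist": [0,0,0],"hand": -0.75},{"translation": [0,0,0.05],"twist": [0,0,0],"hand": -0.75},{"translation": [0,0,0.08],"twist": [0,0,0],"hand": -0.75},{"translation": [0,0,0.09],"twist": [0,0,0],"hand": -0.75},{"translation": [0,0,0.09],"twist": [0,0,0],"hand": -0.75}]'

```text
time: 11.78
tool_pos: [434.2, 365.2, 32.1]
tcp_rot: [[-0.804, 0.595, -0.002], [0.595, 0.804, -0.002], [0.001, -0.002, -1.0]]
contact_force: [0.7, 0.2, -0.2]
grip_width: 74.6
gripper_force: 0.0
```

>>> send_rows --increments '[{"translation": [0,0,0],"twist": [0,0,0],"hand": -0.75},{"translation": [0,0,0],"twist": [0,0,0],"hand": -0.6},{"translation": [0,0,0],"twist": [0,0,0],"hand": -0.4},{"translation": [0,0,0],"twist": [0,0,0],"hand": -0.3},{"translation": [0,0,0],"twist": [0,0,0],"hand": -0.2}]' --newtons 30

```text
time: 12.2
tool_pos: [435.4, 366.3, 34.2]
tcp_rot: [[-0.804, 0.595, 0.001], [0.595, 0.804, 0.001], [-0.0, 0.001, -1.0]]
contact_force: [-1.1, -0.2, 3.3]
grip_width: 51.7
gripper_force: 6.3
```

>>> send_rows --increments '[{"translation": [0,0,0],"twist": [0,0,0],"hand": 0},{"translation": [0,0,0],"twist": [0,0,0],"hand": 1},{"translation": [0,0,0],"twist": [0,0,0],"hand": 1},{"translation": [0,0,0],"twist": [0,0,0],"hand": 1},{"translation": [0,0,0],"twist": [0,0,0],"hand": 1}]' --newtons 40

```text
time: 12.62
tool_pos: [435.4, 366.3, 34.7]
tcp_rot: [[-0.804, 0.595, 0.001], [0.595, 0.804, 0.001], [-0.0, 0.001, -1.0]]
contact_force: [-0.9, 0.1, 7.6]
grip_width: 49.2
gripper_force: 40.0
```

```bash
python3 - <<'E'
from plan import *
plan((435.4,366.3,130,53.5),(510,235,180,53.5),(600,85,180,53.5),(638,19.7,110,53.5),(638,19.7,39,53.5))
E
```

```text
now [435.4 366.3  34.7] yaw 53.5 w 49.2 F [-0.9  0.1  7.6] t 12.6
  tr [-0.0001, 0.0003, -0.2383] tw [0.0005, 0.0001, 0.0] mm 95.0 deg 0.0
  tr [-0.3452, -0.1529, -0.125] tw [0.0, 0.0, 0.0] mm 159.0 deg 0.0
  tr [-0.4039, -0.1676, 0.0] tw [0.0, 0.0, 0.0] mm 175.0 deg 0.0
  tr [-0.1735, -0.0747, 0.175] tw [0.0, 0.0, 0.0] mm 103.0 deg 0.0
  tr [0.0, 0.0, 0.1775] tw [0.0, 0.0, 0.0] mm 71.0 deg 0.0
```

>>> send_rows --increments '[{"translation": [0,0,-0.02],"twist": [0,0,0],"hand": 1},{"translation": [0,0,-0.06],"twist": [0,0,0],"hand": 1},{"translation": [0,0,-0.12],"twist": [0,0,0],"hand": 1},{"translation": [0,0,-0.18],"twist": [0,0,0],"hand": 1},{"translation": [0,0,-0.2383],"twist": [0,0,0],"hand": 1}]'

```text
time: 13.03
tool_pos: [434.5, 365.6, 130.0]
tcp_rot: [[-0.804, 0.595, -0.001], [0.595, 0.804, -0.001], [0.0, -0.001, -1.0]]
contact_force: [0.7, -0.6, -1.9]
grip_width: 49.2
gripper_force: 41.8
```

>>> send_rows --increments '[{"translation": [-0.05,-0.02,-0.03],"twist": [0,0,0],"hand": 1},{"translation": [-0.12,-0.05,-0.06],"twist": [0,0,0],"hand": 1},{"translation": [-0.19,-0.08,-0.09],"twist": [0,0,0],"hand": 1},{"translation": [-0.265,-0.115,-0.115],"twist": [0,0,0],"hand": 1},{"translation": [-0.3452,-0.1529,-0.125],"twist": [0,0,0],"hand": 1}]'

```text
time: 13.45
tool_pos: [510.4, 234.0, 180.8]
tcp_rot: [[-0.805, 0.594, 0.002], [0.594, 0.805, 0.001], [-0.001, 0.002, -1.0]]
contact_force: [0.6, 0.5, -1.9]
grip_width: 49.4
gripper_force: 41.9
```

>>> send_rows --increments '[{"translation": [-0.08,-0.034,0],"twist": [0,0,0],"hand": 1},{"translation": [-0.16,-0.067,0],"twist": [0,0,0],"hand": 1},{"translation": [-0.24,-0.1,0],"twist": [0,0,0],"hand": 1},{"translation": [-0.32,-0.134,0],"twist": [0,0,0],"hand": 1},{"translation": [-0.404,-0.1676,0],"twist": [0,0,0],"hand": 1}]'

```text
time: 13.87
tool_pos: [599.6, 83.0, 179.2]
tcp_rot: [[-0.804, 0.595, -0.001], [0.595, 0.804, 0.0], [0.0, -0.0, -1.0]]
contact_force: [-0.3, 0.9, -1.8]
grip_width: 49.3
gripper_force: 41.9
```

>>> send_rows --increments '[{"translation": [-0.07,-0.03,0.02],"twist": [0,0,0],"hand": 1},{"translation": [-0.12,-0.055,0.06],"twist": [0,0,0],"hand": 1},{"translation": [-0.155,-0.068,0.11],"twist": [0,0,0],"hand": 1},{"translation": [-0.1735,-0.0747,0.15],"twist": [0,0,0],"hand": 1},{"translation": [-0.1735,-0.0747,0.175],"twist": [0,0,0],"hand": 1}]'

```text
time: 14.28
tool_pos: [637.3, 17.5, 107.3]
tcp_rot: [[-0.803, 0.596, -0.002], [0.596, 0.803, -0.0], [0.001, -0.001, -1.0]]
contact_force: [-0.0, -0.4, -0.8]
grip_width: 49.4
gripper_force: 41.9
```

>>> send_rows --increments '[{"translation": [0,0,0.05],"twist": [0,0,0],"hand": 1},{"translation": [0,0,0.1],"twist": [0,0,0],"hand": 1},{"translation": [0,0,0.13],"twist": [0,0,0],"hand": 1},{"translation": [0,0,0.15],"twist": [0,0,0],"hand": 1},{"translation": [0,0,0.155],"twist": [0,0,0],"hand": 1}]'

```text
time: 14.7
tool_pos: [636.6, 19.8, 45.7]
tcp_rot: [[-0.804, 0.594, -0.002], [0.594, 0.804, -0.0], [0.002, -0.001, -1.0]]
contact_force: [-1.0, 0.0, -1.9]
grip_width: 49.1
gripper_force: 41.8
```

>>> send_rows --increments '[{"translation": [0,0,0],"twist": [0,0,0],"hand": 1},{"translation": [0,0,0],"twist": [0,0,0],"hand": 1},{"translation": [0,0,0],"twist": [0,0,0],"hand": 1},{"translation": [0,0,0],"twist": [0,0,0],"hand": 1},{"translation": [0,0,0],"twist": [0,0,0],"hand": 1}]'

```text
time: 15.12
tool_pos: [638.1, 19.3, 47.7]
tcp_rot: [[-0.804, 0.595, 0.001], [0.595, 0.804, 0.0], [-0.001, 0.001, -1.0]]
contact_force: [0.2, -0.5, -2.2]
grip_width: 49.3
gripper_force: 41.8
```

```bash
python3 - <<'E' 2>/dev/null
from plan import *
from meas import *
plan((638,19.7,37,53.5))
c=read_camera('top')
print(find(c,proj(c,[434,366,28])[0],28,(37,103),ths=range(45,110,6)),find(c,proj(c,[434,366,28])[0],28,(44,110),ths=range(45,110,6)))
c=read_camera('scene')
print(find(c,proj(c,[434,366,28])[0],28,(37,103),ths=range(45,130,6)),find(c,proj(c,[434,366,28])[0],28,(44,110),ths=range(45,110,6)))
E
```

```text
now [638.1  19.3  47.7] yaw 53.5 w 49.3 F [ 0.2 -0.5 -2.2] t 15.1
  tr [0.0007, 0.0006, 0.0267] tw [0.0002, 0.0003, 0.0] mm 11.0 deg 0.0
(array([  2.3, 435.5, 368.6, -38.5,  39.3, 102.5]), 5) (np.float64(nan), None)
(array([  4.4, 434.3, 370.2, -37.8,  41.4, 104.1]), 5) (array([  4.9, 434.2, 370. , -37.9,  42.8, 105.1]), 5)
```

>>> send_rows --increments '[{"translation": [0,0.0005,0.006],"twist": [0,0,0],"hand": 1},{"translation": [0,0.0005,0.012],"twist": [0,0,0],"hand": 1},{"translation": [0,0.0005,0.018],"twist": [0,0,0],"hand": 1},{"translation": [0,0.0005,0.024],"twist": [0,0,0],"hand": 1},{"translation": [0,0.0005,0.0265],"twist": [0,0,0],"hand": 1}]'

```text
time: 15.63
tool_pos: [637.6, 19.4, 36.7]
tcp_rot: [[-0.804, 0.595, -0.001], [0.595, 0.804, 0.0], [0.001, -0.0, -1.0]]
contact_force: [-5.7, -1.2, 15.0]
grip_width: 49.0
gripper_force: 43.6
```

>>> send_rows --increments '[{"translation": [0,0,0],"twist": [0,0,0],"hand": 1},{"translation": [0,0,0],"twist": [0,0,0],"hand": 1},{"translation": [0,0,0.0012],"twist": [0,0,0],"hand": 1},{"translation": [0,0,0.0025],"twist": [0,0,0],"hand": 1},{"translation": [0,0,0.0025],"twist": [0,0,0],"hand": 1}]'

```text
time: 16.05
tool_pos: [637.6, 19.5, 36.7]
tcp_rot: [[-0.804, 0.595, -0.0], [0.595, 0.804, 0.0], [0.0, -0.0, -1.0]]
contact_force: [-5.1, -0.5, 13.6]
grip_width: 49.5
gripper_force: 43.5
```

>>> send_rows --increments '[{"translation": [0,0,-0.002],"twist": [0,0,0],"hand": 1},{"translation": [0,0,-0.002],"twist": [0,0,0],"hand": 1},{"translation": [0,0,-0.002],"twist": [0,0,0],"hand": -0.3},{"translation": [0,0,-0.002],"twist": [0,0,0],"hand": -0.4},{"translation": [0,0,-0.002],"twist": [0,0,0],"hand": -0.7}]'

```text
time: 16.47
tool_pos: [637.8, 19.5, 35.9]
tcp_rot: [[-0.804, 0.595, 0.0], [0.595, 0.804, -0.0], [-0.0, 0.0, -1.0]]
contact_force: [-0.2, -0.2, -1.2]
grip_width: 70.1
gripper_force: 0.0
```

>>> send_rows --increments '[{"translation": [0,0,0],"twist": [0,0,0],"hand": -0.7},{"translation": [0,0,0],"twist": [0,0,0],"hand": -0.7},{"translation": [0,0,-0.05],"twist": [0,0,0],"hand": -0.7},{"translation": [0,0,-0.12],"twist": [0,0,0],"hand": -0.7},{"translation": [0,0,-0.2],"twist": [0,0,0],"hand": -0.7}]'

```text
time: 16.88
tool_pos: [636.4, 19.4, 115.2]
tcp_rot: [[-0.804, 0.595, -0.004], [0.595, 0.804, -0.0], [0.003, -0.002, -1.0]]
contact_force: [0.7, -0.1, -0.5]
grip_width: 72.8
gripper_force: 0.0
```

>>> send_rows --increments '[{"translation": [0.04,0.02,-0.06],"twist": [0,0,0],"hand": -0.7},{"translation": [0.1,0.05,-0.12],"twist": [0,0,0],"hand": -0.7},{"translation": [0.18,0.08,-0.16],"twist": [0,0,0],"hand": -0.7},{"translation": [0.26,0.11,-0.16],"twist": [0,0,0],"hand": -0.7},{"translation": [0.34,0.15,-0.16],"twist": [0,0,0],"hand": -0.7}]'

```text
time: 17.3
tool_pos: [563.8, 149.4, 181.6]
tcp_rot: [[-0.803, 0.596, 0.003], [0.596, 0.803, 0.001], [-0.002, 0.002, -1.0]]
contact_force: [-0.1, 0.3, -0.1]
grip_width: 72.5
gripper_force: 0.0
```

```bash
python3 - <<'E' 2>/dev/null
from plan import *
from meas import *
grab('scene')
cs={n:grab(n) for n in('top','scene')}
for n,c in cs.items():
    print(n,'med on burner',find(c,proj(c,[638,19.7,44])[0],44,(45,45),ths=range(45,130,6)))
    print('oval',find(c,proj(c,[434,368,28])[0],28,(37,103),ths=range(45,130,6)))
plan((470,310,160,51.5),(435.5,368.6,100,51.5),(435.5,368.6,20,51.5))
E
```

```text
top med on burner (array([  0.9, 636. ,  18.8, -29.3,  45.4,  46. ]), 4)
oval (array([  2. , 435.5, 368.6, -38.6,  39. , 102.4]), 4)
scene med on burner (array([  1.6, 636.4,  21.2,  77.3,  43.9,  46.1]), 5)
oval (array([  4.4, 434.3, 370.2, -37.9,  41.4, 104.1]), 5)
now [563.  150.5 180.3] yaw 53.7 w 72.6 F [ 0.1 -0.3 -0.2] t 17.4
  tr [0.4233, 0.1837, 0.0509] tw [0.0, -0.0, 0.0123] mm 186.0 deg 2.0
  tr [0.1587, 0.061, 0.15] tw [0.0, 0.0, 0.0] mm 91.0 deg 0.0
  tr [0.0, 0.0, 0.2] tw [0.0, 0.0, 0.0] mm 80.0 deg 0.0
```

```bash
python3 - <<'E' 2>/dev/null
from plan import *
from meas import *
cs={n:read_camera(n) for n in('top','scene')}
for k,p,D,zs in (('large',(468,11),(62,62),(30,)),('medium',(638,20),(46,46),(30,)),('oval',(472,-266),(38,104),(30,))):
    for n,c in cs.items():
        c=dict(c); c['pixels']=cv2.imread(f'pics/{n}0.png')[:,:,::-1].copy()
        u=proj(c,[*p,30])[0]
        d=(34,34) if k=='large' else (25,25) if k=='medium' else (20,86)
        print(k,n,'ring',find(c,u,30,D,ths=range(90,170,5)),'dark',find(c,u,30,d,ths=range(70,150,6)))
        b={'large':80,'medium':64}.get(k)
        g=c['pixels'][int(u[1])]
E
python3 - <<'E'
import cv2,numpy as np
im=[]
for n,(x,y) in(('top',(358,250)),('scene',(293,219)),('top',(353,185)),('scene',(242,270))):
    t=cv2.imread(f'pics/{n}0.png'); im.append(cv2.resize(t[y-25:y+25,x-25:x+25],(300,300),interpolation=cv2.INTER_CUBIC))
cv2.imwrite('pics/b1.png',np.vstack([np.hstack(im[:2]),np.hstack(im[2:])]))
E
```

```text
large top ring (array([  0.6, 469.3,  11.2, -64.4,  61.4,  62.2]), 5) dark (array([  2.3, 469.4,  11.1,  -1.8,  35.8,  36.3]), 5)
large scene ring (np.float64(nan), None) dark (array([  1.6, 466.9,  11.6, -42.7,  33.6,  35. ]), 5)
medium top ring (array([ 6.000e-01,  6.382e+02,  1.970e+01, -6.920e+01,  4.550e+01,
        4.620e+01]), 5) dark (array([  1.8, 638.4,  19.4,   0.7,  26.3,  26.8]), 5)
medium scene ring (np.float64(nan), None) dark (array([  1.2, 636.1,  20.1, -36.9,  24.8,  25.7]), 5)
oval top ring (array([   0.9,  473.3, -265.7,   10.8,   38.7,  103.5]), 5) dark (array([   1.6,  473.6, -266.5,   10.9,   21.6,   86.9]), 5)
oval scene ring (np.float64(nan), None) dark (array([   1.3,  470.6, -266. ,   10.9,   20.7,   86.3]), 5)
```

View pics/b1.png

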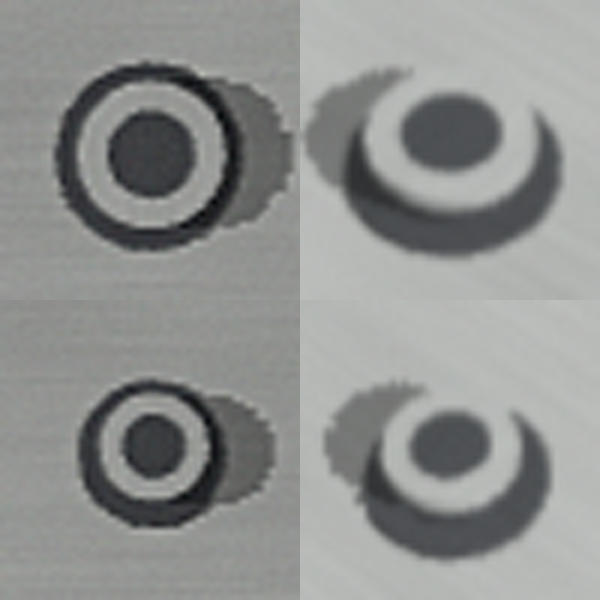

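The burner rings and their dark centres agree in the top view. The medium cap sits about 2 mm off, mostly along the closing line, so I'll correct for a robot-to-camera bias of about (+0.6, +1.2). Next is the oval cap.

```bash
python3 - <<'E' 2>/dev/null
from plan import *
plan((470,310,160,51.5),(436.2,370.7,100,51.5),(436.2,370.7,22,51.5))
E
```

```text
now [564.3 148.7 180.2] yaw 53.6 w 72.6 F [ 0.4 -0.2  0.7] t 17.6
  tr [0.4292, 0.1844, 0.0503] tw [0.0, 0.0002, 0.0114] mm 188.0 deg 2.0
  tr [0.1606, 0.0662, 0.15] tw [0.0, 0.0, 0.0] mm 92.0 deg 0.0
  tr [0.0, 0.0, 0.195] tw [0.0, 0.0, 0.0] mm 78.0 deg 0.0
```

>>> send_rows --increments '[{"translation": [0.08,0.035,0.01],"twist": [0,0,0.002],"hand": -0.7},{"translation": [0.17,0.075,0.02],"twist": [0,0,0.004],"hand": -0.7},{"translation": [0.26,0.115,0.03],"twist": [0,0,0.006],"hand": -0.7},{"translation": [0.35,0.15,0.04],"twist": [0,0,0.009],"hand": -0.7},{"translation": [0.4292,0.1844,0.05],"twist": [0,0,0.0114],"hand": -0.7}]'

```text
time: 17.97
tool_pos: [469.7, 310.5, 159.7]
tcp_rot: [[-0.781, 0.625, -0.0], [0.625, 0.781, -0.0], [0.0, -0.0, -1.0]]
contact_force: [1.0, -0.2, -0.6]
grip_width: 72.2
gripper_force: 0.0
```

>>> send_rows --increments '[{"translation": [0.06,0.03,0.03],"twist": [0,0,0],"hand": -0.7},{"translation": [0.11,0.05,0.07],"twist": [0,0,0],"hand": -0.7},{"translation": [0.145,0.06,0.11],"twist": [0,0,0],"hand": -0.7},{"translation": [0.16,0.066,0.14],"twist": [0,0,0],"hand": -0.7},{"translation": [0.16,0.066,0.15],"twist": [0,0,0],"hand": -0.7}]'

```text
time: 18.38
tool_pos: [435.7, 370.1, 98.0]
tcp_rot: [[-0.782, 0.623, -0.002], [0.623, 0.782, -0.002], [0.001, -0.003, -1.0]]
contact_force: [-1.0, -0.8, -0.1]
grip_width: 72.5
gripper_force: 0.0
```

>>> send_rows --increments '[{"translation": [0,0,0],"twist": [0,0,0],"hand": -0.7},{"translation": [0,0,0],"twist": [0,0,0],"hand": -0.7},{"translation": [0,0,0],"twist": [0,0,0],"hand": -0.7},{"translation": [0,0,0],"twist": [0,0,0],"hand": -0.7},{"translation": [0,0,0],"twist": [0,0,0],"hand": -0.7}]'

```text
time: 18.8
tool_pos: [437.1, 370.3, 100.9]
tcp_rot: [[-0.782, 0.624, 0.001], [0.624, 0.782, 0.001], [-0.0, 0.001, -1.0]]
contact_force: [0.0, 0.6, -0.6]
grip_width: 72.5
gripper_force: 0.0
```

>>> send_rows --increments '[{"translation": [0,0,0],"twist": [0,0,0],"hand": -0.7},{"translation": [0,0,0],"twist": [0,0,0],"hand": -0.7},{"translation": [0,0,0],"twist": [0,0,0],"hand": -0.7},{"translation": [0,0,0],"twist": [0,0,0],"hand": -0.7},{"translation": [0,0,0],"twist": [0,0,0],"hand": -0.7}]'

```text
time: 19.22
tool_pos: [436.3, 370.6, 100.1]
tcp_rot: [[-0.782, 0.623, 0.0], [0.623, 0.782, 0.0], [-0.0, 0.0, -1.0]]
contact_force: [0.1, 0.4, 0.6]
grip_width: 73.0
gripper_force: 0.0
```

```bash
python3 - <<'E' 2>/dev/null
from plan import *
plan((436.2,370.7,22,51.5))
E
```

```text
now [436.3 370.6 100.1] yaw 51.5 w 73.0 F [0.1 0.4 0.6] t 19.2
  tr [0.0004, 0.0001, 0.1953] tw [0.0, 0.0, -0.0002] mm 78.0 deg 0.0
```

>>> send_rows --increments '[{"translation": [0,0,0.06],"twist": [0,0,0],"hand": -0.7},{"translation": [0,0,0.12],"twist": [0,0,0],"hand": -0.7},{"translation": [0,0,0.16],"twist": [0,0,0],"hand": -0.7},{"translation": [0,0,0.185],"twist": [0,0,0],"hand": -0.7},{"translation": [0,0,0.195],"twist": [0,0,0],"hand": -0.7}]'

```text
time: 19.63
tool_pos: [435.5, 370.0, 20.5]
tcp_rot: [[-0.782, 0.623, -0.002], [0.623, 0.782, -0.002], [0.001, -0.002, -1.0]]
contact_force: [-1.0, -1.1, 0.7]
grip_width: 72.6
gripper_force: 0.0
```

>>> send_rows --increments '[{"translation": [0,0,0],"twist": [0,0,0],"hand": -0.7},{"translation": [0,0,0],"twist": [0,0,0],"hand": -0.6},{"translation": [0,0,0],"twist": [0,0,0],"hand": -0.4},{"translation": [0,0,0],"twist": [0,0,0],"hand": -0.3},{"translation": [0,0,0],"twist": [0,0,0],"hand": -0.15}]' --newtons 30

```text
time: 20.05
tool_pos: [436.8, 370.9, 23.0]
tcp_rot: [[-0.782, 0.623, 0.001], [0.623, 0.782, 0.001], [-0.0, 0.001, -1.0]]
contact_force: [0.1, 0.6, -1.0]
grip_width: 49.5
gripper_force: 0.0
```

>>> send_rows --increments '[{"translation": [0,0,0],"twist": [0,0,0],"hand": -0.05},{"translation": [0,0,0],"twist": [0,0,0],"hand": 0.1},{"translation": [0,0,0],"twist": [0,0,0],"hand": 1},{"translation": [0,0,0],"twist": [0,0,0],"hand": 1},{"translation": [0,0,0],"twist": [0,0,0],"hand": 1}]' --newtons 45

```text
time: 20.47
tool_pos: [436.4, 370.5, 23.0]
tcp_rot: [[-0.782, 0.623, 0.0], [0.623, 0.782, 0.0], [-0.0, 0.0, -1.0]]
contact_force: [-1.4, -3.0, 8.3]
grip_width: 41.9
gripper_force: 44.4
```

```bash
python3 - <<'E' 2>/dev/null
from plan import *
plan((436.2,370.7,150,51.5),(470,235,200,51.5),(490,50,210,65),(495,-130,210,85),(474,-264.8,130,100.8),(474,-264.8,48,100.8))
E
```

```text
now [436.4 370.5  23. ] yaw 51.5 w 41.9 F [-1.4 -3.   8.3] t 20.5
  tr [0.0006, 0.0002, -0.3175] tw [0.0, 0.0, -0.0003] mm 127.0 deg 0.0
  tr [-0.2773, -0.2129, -0.125] tw [0.0, 0.0, 0.0] mm 149.0 deg 0.0
  tr [-0.327, -0.3308, -0.025] tw [0.0, 0.0, -0.075] mm 186.0 deg 14.0
  tr [-0.2015, -0.4026, 0.0] tw [0.0, 0.0, -0.1111] mm 180.0 deg 20.0
  tr [0.0229, -0.3403, 0.2] tw [0.0, 0.0, -0.0878] mm 158.0 deg 16.0
  tr [0.0, 0.0, 0.205] tw [0.0, 0.0, 0.0] mm 82.0 deg 0.0
```

>>> send_rows --increments '[{"translation": [0,0,-0.03],"twist": [0,0,0],"hand": 1},{"translation": [0,0,-0.09],"twist": [0,0,0],"hand": 1},{"translation": [0,0,-0.17],"twist": [0,0,0],"hand": 1},{"translation": [0,0,-0.25],"twist": [0,0,0],"hand": 1},{"translation": [0,0,-0.3175],"twist": [0,0,0],"hand": 1}]'

```text
time: 20.88
tool_pos: [436.3, 370.5, 151.4]
tcp_rot: [[-0.782, 0.623, 0.0], [0.623, 0.782, 0.0], [-0.0, 0.001, -1.0]]
contact_force: [0.7, 1.0, -2.7]
grip_width: 41.8
gripper_force: 46.5
```

>>> send_rows --increments '[{"translation": [-0.04,-0.03,-0.03],"twist": [0,0,0],"hand": 1},{"translation": [-0.09,-0.07,-0.06],"twist": [0,0,0],"hand": 1},{"translation": [-0.15,-0.115,-0.09],"twist": [0,0,0],"hand": 1},{"translation": [-0.21,-0.16,-0.115],"twist": [0,0,0],"hand": 1},{"translation": [-0.2773,-0.2129,-0.125],"twist": [0,0,0],"hand": 1}]'

```text
time: 21.3
tool_pos: [470.6, 234.3, 201.2]
tcp_rot: [[-0.783, 0.622, 0.002], [0.622, 0.783, 0.001], [-0.001, 0.003, -1.0]]
contact_force: [0.6, -0.4, -2.2]
grip_width: 41.6
gripper_force: 46.5
```

>>> send_rows --increments '[{"translation": [-0.065,-0.066,-0.005],"twist": [0,0,-0.015],"hand": 1},{"translation": [-0.13,-0.132,-0.01],"twist": [0,0,-0.03],"hand": 1},{"translation": [-0.196,-0.198,-0.015],"twist": [0,0,-0.045],"hand": 1},{"translation": [-0.262,-0.265,-0.02],"twist": [0,0,-0.06],"hand": 1},{"translation": [-0.327,-0.3308,-0.025],"twist": [0,0,-0.075],"hand": 1}]'

```text
time: 21.72
tool_pos: [489.3, 48.0, 209.7]
tcp_rot: [[-0.907, 0.421, 0.0], [0.421, 0.907, -0.0], [-0.0, 0.0, -1.0]]
contact_force: [1.3, -0.2, -2.4]
grip_width: 41.7
gripper_force: 46.5
```

>>> send_rows --increments '[{"translation": [-0.04,-0.08,0],"twist": [0,0,-0.022],"hand": 1},{"translation": [-0.08,-0.16,0],"twist": [0,0,-0.044],"hand": 1},{"translation": [-0.12,-0.24,0],"twist": [0,0,-0.066],"hand": 1},{"translation": [-0.16,-0.32,0],"twist": [0,0,-0.088],"hand": 1},{"translation": [-0.2015,-0.4026,0],"twist": [0,0,-0.1111],"hand": 1}]'

```text
time: 22.13
tool_pos: [494.0, -131.8, 209.6]
tcp_rot: [[-0.996, 0.085, 0.0], [0.085, 0.996, 0.0], [-0.0, 0.0, -1.0]]
contact_force: [1.6, 0.9, -2.4]
grip_width: 42.2
gripper_force: 46.5
```

>>> send_rows --increments '[{"translation": [0.005,-0.08,0.01],"twist": [0,0,-0.02],"hand": 1},{"translation": [0.01,-0.16,0.05],"twist": [0,0,-0.04],"hand": 1},{"translation": [0.015,-0.23,0.1],"twist": [0,0,-0.06],"hand": 1},{"translation": [0.02,-0.29,0.15],"twist": [0,0,-0.075],"hand": 1},{"translation": [0.0229,-0.3403,0.2],"twist": [0,0,-0.0878],"hand": 1}]'

```text
time: 22.55
tool_pos: [473.0, -266.8, 128.9]
tcp_rot: [[-0.982, -0.188, 0.001], [-0.188, 0.982, -0.001], [-0.0, -0.001, -1.0]]
contact_force: [-0.3, 0.1, -2.9]
grip_width: 41.9
gripper_force: 46.5
```

>>> send_rows --increments '[{"translation": [0,0,0.03],"twist": [0,0,0],"hand": 1},{"translation": [0,0,0.08],"twist": [0,0,0],"hand": 1},{"translation": [0,0,0.14],"twist": [0,0,0],"hand": 1},{"translation": [0,0,0.18],"twist": [0,0,0],"hand": 1},{"translation": [0,0,0.195],"twist": [0,0,0],"hand": 1}]'

```text
time: 22.97
tool_pos: [472.2, -263.8, 49.2]
tcp_rot: [[-0.983, -0.186, -0.003], [-0.186, 0.983, 0.002], [0.003, 0.003, -1.0]]
contact_force: [0.2, 0.7, -2.5]
grip_width: 41.8
gripper_force: 46.6
```

>>> send_rows --increments '[{"translation": [0,0,0],"twist": [0,0,0],"hand": 1},{"translation": [0,0,0],"twist": [0,0,0],"hand": 1},{"translation": [0,0,0],"twist": [0,0,0],"hand": 1},{"translation": [0,0,0],"twist": [0,0,0],"hand": 1},{"translation": [0,0,0],"twist": [0,0,0],"hand": 1}]'

```text
time: 23.38
tool_pos: [474.3, -265.3, 52.2]
tcp_rot: [[-0.982, -0.187, 0.002], [-0.187, 0.982, -0.001], [-0.001, -0.001, -1.0]]
contact_force: [-0.3, 0.3, -3.1]
grip_width: 41.4
gripper_force: 46.7
```

```bash
python3 - <<'E' 2>/dev/null
from plan import *
from meas import *
grab('top')
c=read_camera('scene'); t=read_camera('top')
print(find(c,proj(c,[474,-265,53])[0],53-4,(37,103),ths=range(45,130,6)))
plan((474,-264.8,40,100.8))
for k in(c,t):print('large cap',find(k,proj(k,[433,367,14])[0],14,(62,62),ths=range(45,130,6)))
im=[]
for k,q in((c,[474,-265,45]),(c,[433,367,10]),(t,[433,367,10]),(t,[474,-265,45])):
    u,v=proj(k,q)[0].astype(int); im.append(cv2.resize(k['pixels'][v-30:v+30,u-30:u+30],(300,300),interpolation=cv2.INTER_CUBIC))
cv2.imwrite('pics/b2.png',np.vstack([np.hstack(im[:2]),np.hstack(im[2:])])[:,:,::-1])
E
```

```text
(np.float64(nan), None)
now [ 473.9 -265.1   51.7] yaw 100.8 w 42.3 F [-0.9 -0.1 -2.4] t 23.5
  tr [-0.0003, 0.0008, 0.0291] tw [-0.0002, 0.0002, -0.0002] mm 12.0 deg 0.0
large cap (array([  1.5, 437. , 370. ,  19.1,  61.4,  62.7]), 5)
large cap (array([  0.9, 436.8, 367.6,  50.2,  61.1,  61.3]), 5)
```

View pics/b2.png

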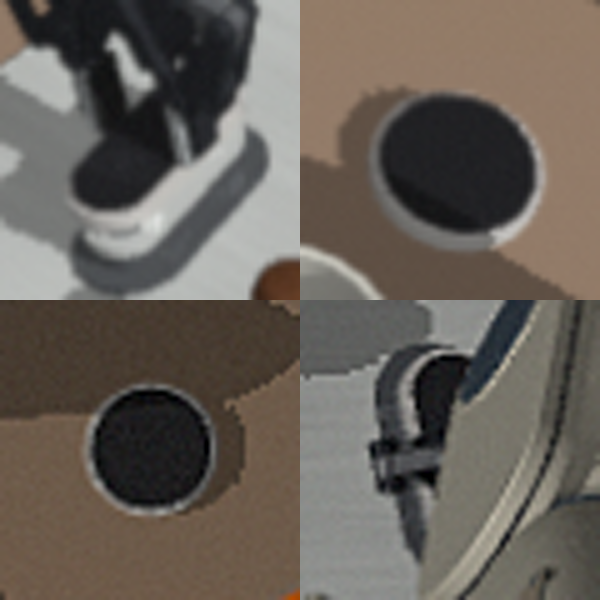

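The oval cap is held flat, in line with and just above its burner. The large cap lies alone at about (437, 368).

>>> send_rows --increments '[{"translation": [0,0,0.007],"twist": [0,0,0],"hand": 1},{"translation": [0,0,0.014],"twist": [0,0,0],"hand": 1},{"translation": [0,0,0.021],"twist": [0,0,0],"hand": 1},{"translation": [0,0,0.026],"twist": [0,0,0],"hand": 1},{"translation": [0,0,0.03],"twist": [0,0,0],"hand": 1}]'

```text
time: 23.95
tool_pos: [473.4, -264.9, 38.9]
tcp_rot: [[-0.982, -0.187, -0.001], [-0.187, 0.982, 0.0], [0.001, 0.001, -1.0]]
contact_force: [-4.8, 3.3, 24.0]
grip_width: 41.7
gripper_force: 49.6
```

>>> send_rows --increments '[{"translation": [0,0,0],"twist": [0,0,0],"hand": 1},{"translation": [0,0,0.001],"twist": [0,0,0],"hand": 1},{"translation": [0,0,0.003],"twist": [0,0,0],"hand": 1},{"translation": [0,0,0.004],"twist": [0,0,0],"hand": 1},{"translation": [0,0,0.004],"twist": [0,0,0],"hand": 1}]'

```text
time: 24.37
tool_pos: [473.4, -264.9, 38.9]
tcp_rot: [[-0.982, -0.187, -0.0], [-0.187, 0.982, 0.0], [0.0, 0.0, -1.0]]
contact_force: [-6.1, 3.1, 18.3]
grip_width: 41.5
gripper_force: 49.3
```

>>> send_rows --increments '[{"translation": [0,0,-0.003],"twist": [0,0,0],"hand": 1},{"translation": [0,0,-0.004],"twist": [0,0,0],"hand": 1},{"translation": [0,0,-0.004],"twist": [0,0,0],"hand": -0.1},{"translation": [0,0,-0.004],"twist": [0,0,0],"hand": -0.3},{"translation": [0,0,-0.004],"twist": [0,0,0],"hand": -0.5}]'

```text
time: 24.78
tool_pos: [473.8, -265.1, 39.0]
tcp_rot: [[-0.982, -0.187, 0.0], [-0.187, 0.982, -0.0], [-0.0, -0.0, -1.0]]
contact_force: [0.1, 0.2, -0.8]
grip_width: 63.9
gripper_force: 0.0
```

>>> send_rows --increments '[{"translation": [0,0,0],"twist": [0,0,0],"hand": -0.5},{"translation": [0,0,0],"twist": [0,0,0],"hand": -0.5},{"translation": [0,0,-0.05],"twist": [0,0,0],"hand": -0.5},{"translation": [0,0,-0.12],"twist": [0,0,0],"hand": -0.6},{"translation": [0,0,-0.2],"twist": [0,0,0],"hand": -0.7}]'

```text
time: 25.2
tool_pos: [472.5, -264.4, 118.6]
tcp_rot: [[-0.982, -0.187, -0.003], [-0.187, 0.982, 0.002], [0.003, 0.002, -1.0]]
contact_force: [0.8, -0.4, -0.3]
grip_width: 72.5
gripper_force: 0.0
```

```bash
python3 - <<'E' 2>/dev/null
from plan import *
plan((480,-200,200,95),(490,0,210,75),(490,190,200,60),(437.4,368.8,120,60),(437.4,368.8,60,60),(437.4,368.8,9,60))
E
```

```text
now [ 472.5 -264.4  118.6] yaw 100.8 w 72.5 F [ 0.8 -0.4 -0.3] t 25.2
  tr [-0.048, 0.155, -0.2032] tw [0.0007, -0.0009, 0.032] mm 104.0 deg 6.0
  tr [-0.0685, 0.4959, -0.025] tw [0.0, 0.0, 0.1111] mm 200.0 deg 20.0
  tr [0.1229, 0.4588, 0.025] tw [0.0, 0.0, 0.0833] mm 190.0 deg 15.0
  tr [0.3374, 0.3214, 0.2] tw [0.0, 0.0, 0.0] mm 203.0 deg 0.0
  tr [0.0, 0.0, 0.15] tw [0.0, 0.0, 0.0] mm 60.0 deg 0.0
  tr [0.0, 0.0, 0.1275] tw [0.0, 0.0, 0.0] mm 51.0 deg 0.0
```

>>> send_rows --increments '[{"translation": [0,0.01,-0.06],"twist": [0,0,0.006],"hand": -0.85},{"translation": [-0.01,0.04,-0.12],"twist": [0,0,0.012],"hand": -0.85},{"translation": [-0.02,0.08,-0.17],"twist": [0,0,0.018],"hand": -0.85},{"translation": [-0.035,0.12,-0.2],"twist": [0,0,0.025],"hand": -0.85},{"translation": [-0.048,0.155,-0.2032],"twist": [0,0,0.032],"hand": -0.85}]'

```text
time: 25.62
tool_pos: [482.3, -200.4, 203.2]
tcp_rot: [[-0.996, -0.086, 0.004], [-0.086, 0.996, -0.002], [-0.004, -0.002, -1.0]]
contact_force: [-0.1, 0.1, 0.1]
grip_width: 79.2
gripper_force: 0.0
```

>>> send_rows --increments '[{"translation": [-0.014,0.1,-0.005],"twist": [0,0,0.022],"hand": -0.85},{"translation": [-0.028,0.2,-0.01],"twist": [0,0,0.044],"hand": -0.85},{"translation": [-0.041,0.3,-0.015],"twist": [0,0,0.066],"hand": -0.85},{"translation": [-0.055,0.4,-0.02],"twist": [0,0,0.088],"hand": -0.85},{"translation": [-0.0685,0.4959,-0.025],"twist": [0,0,0.1111],"hand": -0.85}]'

```text
time: 26.03
tool_pos: [490.6, 1.4, 210.6]
tcp_rot: [[-0.965, 0.262, 0.0], [0.262, 0.965, 0.0], [-0.0, 0.0, -1.0]]
contact_force: [1.0, 0.0, 0.4]
grip_width: 79.0
gripper_force: 0.0
```

>>> send_rows --increments '[{"translation": [0.025,0.09,0.005],"twist": [0,0,0.016],"hand": -0.85},{"translation": [0.05,0.18,0.01],"twist": [0,0,0.032],"hand": -0.85},{"translation": [0.074,0.275,0.015],"twist": [0,0,0.05],"hand": -0.85},{"translation": [0.1,0.367,0.02],"twist": [0,0,0.066],"hand": -0.85},{"translation": [0.1229,0.4588,0.025],"twist": [0,0,0.0833],"hand": -0.85}]'

```text
time: 26.45
tool_pos: [490.4, 191.4, 200.3]
tcp_rot: [[-0.865, 0.502, 0.0], [0.502, 0.865, 0.0], [-0.0, 0.0, -1.0]]
contact_force: [0.8, -0.3, -0.5]
grip_width: 79.0
gripper_force: 0.0
```

```bash
python3 - <<'E' 2>/dev/null
from plan import *
from meas import *
for i in range(3): grab('scene')
cs={n:grab(n) for n in('top','scene')}
for n,c in cs.items():
    for z in(44,40): print(n,z,'oval',find(c,proj(c,[474,-265,44])[0],z,(37,103),ths=range(45,130,6)))
plan((437.4,369.2,120,60),(437.4,369.2,50,60),(437.4,369.2,-4,60))
im=[]
for k,q in((cs['top'],[474,-265,40]),(cs['scene'],[474,-265,40])):
    u,v=proj(k,q)[0].astype(int); im.append(cv2.resize(k['pixels'][v-30:v+30,u-30:u+30],(350,350),interpolation=cv2.INTER_CUBIC))
cv2.imwrite('pics/b3.png',np.hstack(im)[:,:,::-1])
E
```

```text
top 44 oval (array([   2.8,  473.1, -266.5,   11.2,   39.8,  103.3]), 5)
top 40 oval (array([   3. ,  473.4, -267.5,   11.2,   40. ,  103.5]), 5)
scene 44 oval (array([   2.7,  472.8, -264.1,   11.6,   39.7,  103.9]), 5)
scene 40 oval (array([   2.9,  470.3, -267.6,   11.6,   39.9,  104.3]), 5)
now [490.6 189.4 200.1] yaw 60.1 w 78.7 F [-0.4 -0.1  0.2] t 26.7
  tr [0.3393, 0.3235, 0.2002] tw [-0.0002, -0.0001, 0.0005] mm 204.0 deg 0.0
  tr [0.0, 0.0, 0.175] tw [0.0, 0.0, 0.0] mm 70.0 deg 0.0
  tr [0.0, 0.0, 0.135] tw [0.0, 0.0, 0.0] mm 54.0 deg 0.0
```

View pics/b3.png

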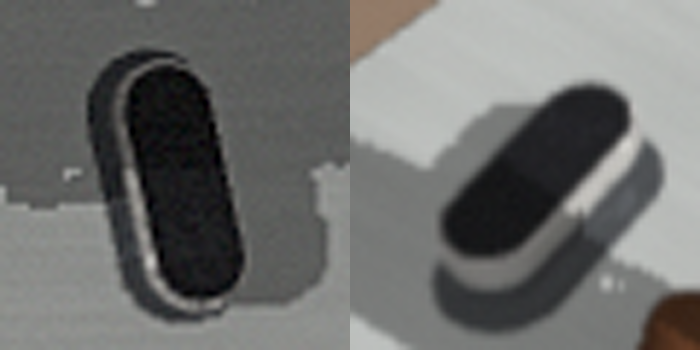

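The oval cap sits flat and centred on its burner, within about 1 mm and 0.4°. Now the large cap.

>>> send_rows --increments '[{"translation": [0.06,0.06,0.02],"twist": [0,0,0],"hand": -0.85},{"translation": [0.13,0.125,0.04],"twist": [0,0,0],"hand": -0.85},{"translation": [0.2,0.19,0.07],"twist": [0,0,0],"hand": -0.85},{"translation": [0.265,0.25,0.1],"twist": [0,0,0],"hand": -0.85},{"translation": [0.31,0.295,0.13],"twist": [0,0,0],"hand": -0.85}]'

```text
time: 27.12
tool_pos: [442.4, 354.5, 148.2]
tcp_rot: [[-0.866, 0.501, 0.0], [0.501, 0.866, 0.001], [-0.0, 0.001, -1.0]]
contact_force: [0.4, -1.6, 0.5]
grip_width: 79.1
gripper_force: 0.0
```

>>> send_rows --increments '[{"translation": [0.02,0.02,0.03],"twist": [0,0,0],"hand": -0.85},{"translation": [0.029,0.028,0.07],"twist": [0,0,0],"hand": -0.85},{"translation": [0.029,0.028,0.11],"twist": [0,0,0],"hand": -0.85},{"translation": [0.029,0.028,0.13],"twist": [0,0,0],"hand": -0.85},{"translation": [0.029,0.028,0.14],"twist": [0,0,0],"hand": -0.85}]'

```text
time: 27.53
tool_pos: [438.0, 367.3, 91.0]
tcp_rot: [[-0.865, 0.501, -0.002], [0.501, 0.865, -0.002], [0.001, -0.003, -1.0]]
contact_force: [0.1, -0.6, -0.2]
grip_width: 79.0
gripper_force: 0.0
```

>>> send_rows --increments '[{"translation": [0,0,0],"twist": [0,0,0],"hand": -0.85},{"translation": [0,0,0],"twist": [0,0,0],"hand": -0.85},{"translation": [0,0,0],"twist": [0,0,0],"hand": -0.85},{"translation": [0,0,0],"twist": [0,0,0],"hand": -0.85},{"translation": [0,0,0],"twist": [0,0,0],"hand": -0.85}]'

```text
time: 27.95
tool_pos: [438.6, 369.3, 93.2]
tcp_rot: [[-0.866, 0.5, 0.001], [0.5, 0.866, 0.001], [-0.0, 0.001, -1.0]]
contact_force: [0.6, -0.1, -0.1]
grip_width: 78.8
gripper_force: 0.0
```

>>> send_rows --increments '[{"translation": [0,0,0],"twist": [0,0,0],"hand": -0.85},{"translation": [0,0,0],"twist": [0,0,0],"hand": -0.85},{"translation": [0,0,0],"twist": [0,0,0],"hand": -0.85},{"translation": [0,0,0],"twist": [0,0,0],"hand": -0.85},{"translation": [0,0,0],"twist": [0,0,0],"hand": -0.85}]'

```text
time: 28.37
tool_pos: [438.0, 369.2, 92.4]
tcp_rot: [[-0.866, 0.5, -0.0], [0.5, 0.866, -0.0], [0.0, -0.0, -1.0]]
contact_force: [-0.4, 0.6, -0.2]
grip_width: 79.0
gripper_force: 0.0
```

```bash
python3 - <<'E' 2>/dev/null
from plan import *
plan((437.4,369.2,20,60),(437.4,369.2,-4,60))
E
```

```text
now [438.  369.2  92.4] yaw 60.0 w 79.0 F [-0.4  0.6 -0.2] t 28.4
  tr [0.0014, -0.0008, 0.181] tw [-0.0, -0.0, 0.0001] mm 72.0 deg 0.0
  tr [0.0, 0.0, 0.06] tw [0.0, 0.0, 0.0] mm 24.0 deg 0.0
```

>>> send_rows --increments '[{"translation": [0.0014,-0.0008,0.06],"twist": [0,0,0],"hand": -0.85},{"translation": [0.0014,-0.0008,0.11],"twist": [0,0,0],"hand": -0.85},{"translation": [0.0014,-0.0008,0.15],"twist": [0,0,0],"hand": -0.85},{"translation": [0.0014,-0.0008,0.175],"twist": [0,0,0],"hand": -0.85},{"translation": [0.0014,-0.0008,0.19],"twist": [0,0,0],"hand": -0.85}]'

```text
time: 28.78
tool_pos: [436.9, 368.8, 15.1]
tcp_rot: [[-0.866, 0.5, -0.001], [0.5, 0.866, -0.001], [0.001, -0.002, -1.0]]
contact_force: [0.4, -0.8, 0.1]
grip_width: 79.4
gripper_force: 0.0
```

>>> send_rows --increments '[{"translation": [0,0,0.008],"twist": [0,0,0],"hand": -0.85},{"translation": [0,0,0.016],"twist": [0,0,0],"hand": -0.85},{"translation": [0,0,0.024],"twist": [0,0,0],"hand": -0.85},{"translation": [0,0,0.032],"twist": [0,0,0],"hand": -0.85},{"translation": [0,0,0.038],"twist": [0,0,0],"hand": -0.85}]'

```text
time: 29.2
tool_pos: [437.7, 369.4, 1.4]
tcp_rot: [[-0.866, 0.5, 0.001], [0.5, 0.866, 0.001], [-0.0, 0.001, -1.0]]
contact_force: [-0.1, -0.7, 0.8]
grip_width: 79.2
gripper_force: 0.0
```

>>> send_rows --increments '[{"translation": [0,0,0.002],"twist": [0,0,0],"hand": -0.85},{"translation": [0,0,0.005],"twist": [0,0,0],"hand": -0.85},{"translation": [0,0,0.008],"twist": [0,0,0],"hand": -0.85},{"translation": [0,0,0.0105],"twist": [0,0,0],"hand": -0.85},{"translation": [0,0,0.0105],"twist": [0,0,0],"hand": -0.85}]'

```text
time: 29.62
tool_pos: [437.4, 369.1, -3.1]
tcp_rot: [[-0.866, 0.5, -0.0], [0.5, 0.866, -0.0], [0.0, -0.0, -1.0]]
contact_force: [-0.5, -0.1, -0.2]
grip_width: 79.3
gripper_force: 0.0
```

Geometry confirmed: no contact with the fingertips above the worktop. Closing.

>>> send_rows --increments '[{"translation": [0,0,0],"twist": [0,0,0],"hand": -0.8},{"translation": [0,0,0],"twist": [0,0,0],"hand": -0.7},{"translation": [0,0,0],"twist": [0,0,0],"hand": -0.6},{"translation": [0,0,0],"twist": [0,0,0],"hand": -0.5},{"translation": [0,0,0],"twist": [0,0,0],"hand": -0.4}]' --newtons 30

```text
time: 30.03
tool_pos: [437.8, 369.6, -2.4]
tcp_rot: [[-0.866, 0.5, 0.001], [0.5, 0.866, 0.001], [-0.0, 0.001, -1.0]]
contact_force: [0.0, -0.2, 6.1]
grip_width: 67.1
gripper_force: 32.4
```

>>> send_rows --increments '[{"translation": [0,0,0],"twist": [0,0,0],"hand": 0},{"translation": [0,0,0],"twist": [0,0,0],"hand": 1},{"translation": [0,0,0],"twist": [0,0,0],"hand": 1},{"translation": [0,0,0],"twist": [0,0,0],"hand": 1},{"translation": [0,0,0],"twist": [0,0,0],"hand": 1}]' --newtons 45

```text
time: 30.45
tool_pos: [437.8, 369.6, -2.2]
tcp_rot: [[-0.866, 0.5, 0.001], [0.5, 0.866, 0.001], [-0.0, 0.001, -1.0]]
contact_force: [-1.1, 0.1, 8.3]
grip_width: 66.2
gripper_force: 47.9
```

```bash
python3 - <<'E' 2>/dev/null
from plan import *
plan((437.4,369.2,100,60),(455,250,160,60),(468,90,160,60),(469.9,12.4,90,60),(469.9,12.4,36,60))
E
```

```text
now [437.8 369.6  -2.2] yaw 60.0 w 66.2 F [-1.1  0.1  8.3] t 30.4
  tr [0.0004, -0.0011, -0.2556] tw [0.0003, 0.0001, -0.0] mm 102.0 deg 0.0
  tr [-0.1871, -0.2361, -0.15] tw [0.0, 0.0, 0.0] mm 135.0 deg 0.0
  tr [-0.2281, -0.3302, 0.0] tw [0.0, 0.0, 0.0] mm 161.0 deg 0.0
  tr [-0.1011, -0.1656, 0.175] tw [0.0, 0.0, 0.0] mm 105.0 deg 0.0
  tr [0.0, 0.0, 0.135] tw [0.0, 0.0, 0.0] mm 54.0 deg 0.0
```

>>> send_rows --increments '[{"translation": [0,0,-0.02],"twist": [0,0,0],"hand": 1},{"translation": [0,0,-0.07],"twist": [0,0,0],"hand": 1},{"translation": [0,0,-0.13],"twist": [0,0,0],"hand": 1},{"translation": [0,0,-0.19],"twist": [0,0,0],"hand": 1},{"translation": [0,0,-0.2556],"twist": [0,0,0],"hand": 1}]'

```text
time: 30.87
tool_pos: [436.6, 368.4, 99.7]
tcp_rot: [[-0.866, 0.5, -0.002], [0.5, 0.866, -0.002], [0.001, -0.002, -1.0]]
contact_force: [0.8, 0.5, -2.5]
grip_width: 66.0
gripper_force: 51.6
```

>>> send_rows --increments '[{"translation": [-0.03,-0.04,-0.04],"twist": [0,0,0],"hand": 1},{"translation": [-0.065,-0.08,-0.08],"twist": [0,0,0],"hand": 1},{"translation": [-0.1,-0.13,-0.11],"twist": [0,0,0],"hand": 1},{"translation": [-0.14,-0.18,-0.14],"twist": [0,0,0],"hand": 1},{"translation": [-0.1871,-0.2361,-0.15],"twist": [0,0,0],"hand": 1}]'

```text
time: 31.28
tool_pos: [455.2, 249.5, 160.9]
tcp_rot: [[-0.867, 0.499, 0.002], [0.499, 0.867, 0.001], [-0.001, 0.002, -1.0]]
contact_force: [1.3, 0.7, -4.0]
grip_width: 65.4
gripper_force: 51.9
```

>>> send_rows --increments '[{"translation": [-0.046,-0.066,0],"twist": [0,0,0],"hand": 1},{"translation": [-0.092,-0.132,0],"twist": [0,0,0],"hand": 1},{"translation": [-0.138,-0.198,0],"twist": [0,0,0],"hand": 1},{"translation": [-0.184,-0.265,0],"twist": [0,0,0],"hand": 1},{"translation": [-0.2281,-0.3302,0],"twist": [0,0,0],"hand": 1}]'

```text
time: 31.7
tool_pos: [467.3, 88.3, 159.3]
tcp_rot: [[-0.866, 0.5, -0.001], [0.5, 0.866, -0.0], [0.0, -0.001, -1.0]]
contact_force: [1.3, -0.1, -2.7]
grip_width: 65.9
gripper_force: 51.9
```

>>> send_rows --increments '[{"translation": [-0.035,-0.06,0.02],"twist": [0,0,0],"hand": 1},{"translation": [-0.065,-0.11,0.06],"twist": [0,0,0],"hand": 1},{"translation": [-0.088,-0.145,0.11],"twist": [0,0,0],"hand": 1},{"translation": [-0.1011,-0.1656,0.15],"twist": [0,0,0],"hand": 1},{"translation": [-0.1011,-0.1656,0.175],"twist": [0,0,0],"hand": 1}]'

```text
time: 32.12
tool_pos: [468.8, 10.7, 87.9]
tcp_rot: [[-0.865, 0.502, -0.002], [0.502, 0.865, -0.0], [0.002, -0.001, -1.0]]
contact_force: [0.9, -1.2, -1.9]
grip_width: 66.0
gripper_force: 51.7
```

>>> send_rows --increments '[{"translation": [0,0,0.03],"twist": [0,0,0],"hand": 1},{"translation": [0,0,0.06],"twist": [0,0,0],"hand": 1},{"translation": [0,0,0.09],"twist": [0,0,0],"hand": 1},{"translation": [0,0,0.12],"twist": [0,0,0],"hand": 1},{"translation": [0,0,0.135],"twist": [0,0,0],"hand": 1}]'

```text
time: 32.53
tool_pos: [469.2, 12.9, 34.2]
tcp_rot: [[-0.866, 0.5, -0.002], [0.5, 0.866, 0.0], [0.002, -0.001, -1.0]]
contact_force: [-0.3, 0.5, -1.9]
grip_width: 65.9
gripper_force: 51.7
```

>>> send_rows --increments '[{"translation": [0,0,0],"twist": [0,0,0],"hand": 1},{"translation": [0,0,0],"twist": [0,0,0],"hand": 1},{"translation": [0,0,0],"twist": [0,0,0],"hand": 1},{"translation": [0,0,0],"twist": [0,0,0],"hand": 1},{"translation": [0,0,0],"twist": [0,0,0],"hand": 1}]'

```text
time: 32.95
tool_pos: [470.4, 12.5, 35.8]
tcp_rot: [[-0.866, 0.5, 0.001], [0.5, 0.866, 0.0], [-0.001, 0.001, -1.0]]
contact_force: [-1.3, 1.0, -2.3]
grip_width: 65.7
gripper_force: 51.7
```

>>> send_rows --increments '[{"translation": [0,0,0],"twist": [0,0,0],"hand": 1},{"translation": [0,0,0],"twist": [0,0,0],"hand": 1},{"translation": [0,0,0],"twist": [0,0,0],"hand": 1},{"translation": [0,0,0],"twist": [0,0,0],"hand": 1},{"translation": [0,0,0],"twist": [0,0,0],"hand": 1}]'

```text
time: 33.37
tool_pos: [470.0, 12.3, 35.3]
tcp_rot: [[-0.866, 0.5, 0.0], [0.5, 0.866, -0.0], [-0.0, 0.0, -1.0]]
contact_force: [0.7, 0.4, -3.2]
grip_width: 65.9
gripper_force: 51.7
```

```bash
python3 - <<'E' 2>/dev/null
from plan import *
from meas import *
plan((469.9,12.4,27.5,60))
cs={n:grab(n) for n in('top','scene')}
for n,c in cs.items():
    print(n,'med on burner',find(c,proj(c,[638,19.7,44])[0],44,(45,45),ths=range(45,130,6)))
E
```

```text
now [470.   12.3  35.3] yaw 60.0 w 65.9 F [ 0.7  0.4 -3.2] t 33.4
  tr [0.0002, 0.0, 0.0194] tw [0.0, 0.0, 0.0] mm 8.0 deg 0.0
top med on burner (array([  0.9, 635.9,  18.8,   9.8,  45.3,  45.9]), 3)
scene med on burner (array([  1.6, 636.4,  21.2,  77.6,  43.9,  46.1]), 5)
```

>>> send_rows --increments '[{"translation": [0,0,0.005],"twist": [0,0,0],"hand": 1},{"translation": [0,0,0.01],"twist": [0,0,0],"hand": 1},{"translation": [0,0,0.014],"twist": [0,0,0],"hand": 1},{"translation": [0,0,0.018],"twist": [0,0,0],"hand": 1},{"translation": [0,0,0.021],"twist": [0,0,0],"hand": 1}]'

```text
time: 33.88
tool_pos: [469.9, 12.4, 27.6]
tcp_rot: [[-0.866, 0.5, -0.0], [0.5, 0.866, 0.0], [0.0, -0.0, -1.0]]
contact_force: [-9.0, -0.5, 37.1]
grip_width: 66.1
gripper_force: 55.7
```

>>> send_rows --increments '[{"translation": [0,0,0],"twist": [0,0,0],"hand": 1},{"translation": [0,0,0],"twist": [0,0,0],"hand": 1},{"translation": [0,0,0.001],"twist": [0,0,0],"hand": 1},{"translation": [0,0,0.002],"twist": [0,0,0],"hand": 1},{"translation": [0,0,0.002],"twist": [0,0,0],"hand": 1}]'

```text
time: 34.3
tool_pos: [469.9, 12.4, 27.7]
tcp_rot: [[-0.866, 0.5, 0.0], [0.5, 0.866, 0.0], [-0.0, 0.0, -1.0]]
contact_force: [-6.8, -0.2, 28.3]
grip_width: 66.1
gripper_force: 55.0
```

>>> send_rows --increments '[{"translation": [0,0,-0.002],"twist": [0,0,0],"hand": 1},{"translation": [0,0,-0.003],"twist": [0,0,0],"hand": 1},{"translation": [0,0,-0.003],"twist": [0,0,0],"hand": -0.65},{"translation": [0,0,-0.003],"twist": [0,0,0],"hand": -0.75},{"translation": [0,0,-0.003],"twist": [0,0,0],"hand": -0.9}]'

```text
time: 34.72
tool_pos: [470.2, 12.4, 27.2]
tcp_rot: [[-0.866, 0.5, 0.0], [0.5, 0.866, 0.0], [-0.0, 0.0, -1.0]]
contact_force: [-0.4, -0.7, -0.3]
grip_width: 81.1
gripper_force: 0.0
```

>>> send_rows --increments '[{"translation": [0,0,0],"twist": [0,0,0],"hand": -0.9},{"translation": [0,0,0],"twist": [0,0,0],"hand": -0.9},{"translation": [0,0,-0.05],"twist": [0,0,0],"hand": -0.9},{"translation": [0,0,-0.12],"twist": [0,0,0],"hand": -0.9},{"translation": [0,0,-0.2],"twist": [0,0,0],"hand": -0.9}]'

```text
time: 35.13
tool_pos: [468.6, 12.4, 106.9]
tcp_rot: [[-0.866, 0.5, -0.004], [0.5, 0.866, 0.0], [0.003, -0.002, -1.0]]
contact_force: [1.4, -0.4, -0.2]
grip_width: 81.0
gripper_force: 0.0
```

>>> send_rows --increments '[{"translation": [0.03,0.06,-0.08],"twist": [0,0,0],"hand": -0.75},{"translation": [0.06,0.12,-0.16],"twist": [0,0,0],"hand": -0.75},{"translation": [0.09,0.2,-0.2],"twist": [0,0,0],"hand": -0.75},{"translation": [0.12,0.28,-0.2],"twist": [0,0,0],"hand": -0.75},{"translation": [0.15,0.36,-0.2],"twist": [0,0,0],"hand": -0.75}]'

```text
time: 35.55
tool_pos: [490.9, 168.8, 189.0]
tcp_rot: [[-0.866, 0.5, 0.003], [0.5, 0.866, 0.001], [-0.002, 0.003, -1.0]]
contact_force: [0.0, 0.7, -0.5]
grip_width: 74.7
gripper_force: 0.0
```

```bash
python3 - <<'E' 2>/dev/null
from plan import *
from meas import *
for i in range(3): grab('scene')
cs={n:grab(n) for n in('top','scene')}
for n,c in cs.items():
    print(n,'large',find(c,proj(c,[469,12,44])[0],44,(62,62),ths=range(45,130,6)),'med',find(c,proj(c,[638,19.7,44])[0],44,(45,45),ths=range(45,130,6)))
    c['pixels']=cv2.medianBlur(c['pixels'],3)
plan((540,120,190,60),(637.6,19.5,110,60))
im=[]
for k,q in [(k,q) for k in cs.values() for q in([469,12,40],[638,20,40])]:
    u,v=proj(k,q)[0].astype(int); im.append(cv2.resize(k['pixels'][v-25:v+25,u-25:u+25],(300,300),interpolation=cv2.INTER_CUBIC))
cv2.imwrite('pics/b4.png',np.vstack([np.hstack(im[:2]),np.hstack(im[2:])])[:,:,::-1])
E
```

```text
top large (array([  0.7, 468.4,  11.6,  77.5,  61.3,  61.7]), 4) med (array([  1.1, 636. ,  18.8, -31.8,  45.4,  46. ]), 4)
scene large (array([  1.2, 468.8,  13.8,  55.9,  61.5,  62.3]), 5) med (array([  1.5, 636.4,  21.2,  76.9,  43.9,  46.1]), 5)
now [489.4 166.8 186.8] yaw 60.1 w 74.8 F [-0.1 -0.3  0.2] t 35.8
  tr [-0.1681, -0.0382, -0.0082] tw [-0.0004, -0.0002, 0.0003] mm 69.0 deg 0.0
  tr [-0.3369, -0.0956, 0.2] tw [0.0, 0.0, 0.0] mm 161.0 deg 0.0
```

View pics/b4.png

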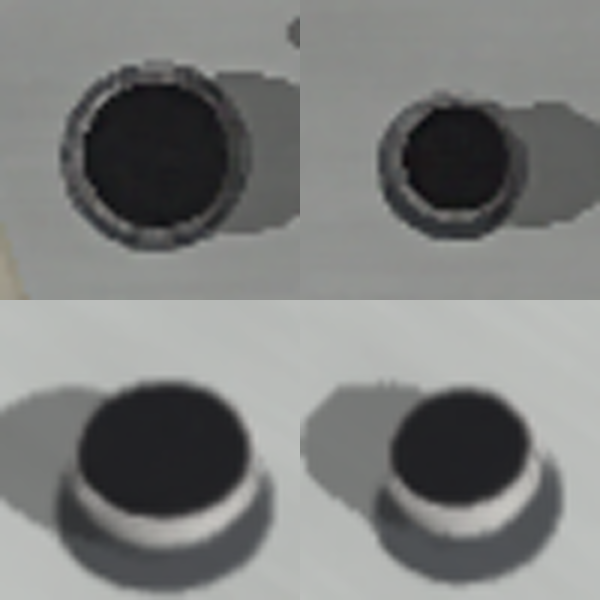

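The large cap is centred to under 1 mm. The medium cap sits about 2 mm off, towards (-x, -y). I'll regrip it and shift it by (+1.8, +1.0).

>>> send_rows --increments '[{"translation": [-0.05,-0.012,0],"twist": [0,0,0],"hand": -0.75},{"translation": [-0.11,-0.025,0],"twist": [0,0,0],"hand": -0.75},{"translation": [-0.168,-0.038,-0.008],"twist": [0,0,0],"hand": -0.75},{"translation": [-0.24,-0.058,0],"twist": [0,0,0],"hand": -0.75},{"translation": [-0.31,-0.08,0.01],"twist": [0,0,0],"hand": -0.75}]'

```text
time: 36.22
tool_pos: [581.9, 75.0, 183.3]
tcp_rot: [[-0.865, 0.501, -0.0], [0.501, 0.865, -0.0], [-0.0, -0.0, -1.0]]
contact_force: [-0.1, 0.4, -0.1]
grip_width: 74.5
gripper_force: 0.0
```

>>> send_rows --increments '[{"translation": [-0.07,-0.02,0.04],"twist": [0,0,0],"hand": -0.75},{"translation": [-0.13,-0.037,0.08],"twist": [0,0,0],"hand": -0.75},{"translation": [-0.175,-0.05,0.12],"twist": [0,0,0],"hand": -0.75},{"translation": [-0.195,-0.054,0.16],"twist": [0,0,0],"hand": -0.75},{"translation": [-0.195,-0.054,0.18],"twist": [0,0,0],"hand": -0.75}]'

```text
time: 36.63
tool_pos: [637.6, 16.4, 108.8]
tcp_rot: [[-0.864, 0.503, -0.003], [0.503, 0.864, -0.0], [0.002, -0.002, -1.0]]
contact_force: [-1.3, 0.7, -0.7]
grip_width: 74.6
gripper_force: 0.0
```

>>> send_rows --increments '[{"translation": [0,0,0],"twist": [0,0,0],"hand": -0.75},{"translation": [0,0,0],"twist": [0,0,0],"hand": -0.75},{"translation": [0,0,0],"twist": [0,0,0],"hand": -0.75},{"translation": [0,0,0],"twist": [0,0,0],"hand": -0.75},{"translation": [0,0,0],"twist": [0,0,0],"hand": -0.75}]'

```text
time: 37.05
tool_pos: [638.4, 20.2, 112.4]
tcp_rot: [[-0.866, 0.499, 0.002], [0.499, 0.866, 0.0], [-0.001, 0.001, -1.0]]
contact_force: [-0.4, 1.0, -0.2]
grip_width: 74.8
gripper_force: 0.0
```

>>> send_rows --increments '[{"translation": [0,0,0],"twist": [0,0,0],"hand": -0.75},{"translation": [0,0,0],"twist": [0,0,0],"hand": -0.75},{"translation": [0,0,0],"twist": [0,0,0],"hand": -0.75},{"translation": [0,0,0],"twist": [0,0,0],"hand": -0.75},{"translation": [0,0,0],"twist": [0,0,0],"hand": -0.75}]'

```text
time: 37.47
tool_pos: [638.1, 19.7, 111.2]
tcp_rot: [[-0.866, 0.5, -0.0], [0.5, 0.866, -0.0], [0.0, -0.0, -1.0]]
contact_force: [-0.0, -0.7, 0.0]
grip_width: 74.8
gripper_force: 0.0
```

```bash
python3 - <<'E' 2>/dev/null
from plan import *
plan((637.6,19.5,60,60),(637.6,19.5,34.5,60))
E
```

```text
now [638.1  19.7 111.2] yaw 60.0 w 74.8 F [-0.  -0.7  0. ] t 37.5
  tr [0.0008, -0.0011, 0.1281] tw [-0.0, -0.0, 0.0001] mm 51.0 deg 0.0
  tr [0.0, 0.0, 0.0638] tw [0.0, 0.0, 0.0] mm 26.0 deg 0.0
```

>>> send_rows --increments '[{"translation": [0.0008,-0.001,0.05],"twist": [0,0,0],"hand": -0.75},{"translation": [0.0008,-0.001,0.1],"twist": [0,0,0],"hand": -0.75},{"translation": [0.0008,-0.001,0.14],"twist": [0,0,0],"hand": -0.75},{"translation": [0.0008,-0.001,0.175],"twist": [0,0,0],"hand": -0.75},{"translation": [0.0008,-0.001,0.191],"twist": [0,0,0],"hand": -0.75}]'

```text
time: 37.88
tool_pos: [636.5, 19.5, 32.8]
tcp_rot: [[-0.866, 0.5, -0.003], [0.5, 0.866, -0.0], [0.002, -0.001, -1.0]]
contact_force: [-0.8, 0.4, -0.2]
grip_width: 74.6
gripper_force: 0.0
```

>>> send_rows --increments '[{"translation": [0,0,0],"twist": [0,0,0],"hand": -0.75},{"translation": [0,0,0],"twist": [0,0,0],"hand": -0.75},{"translation": [0,0,0],"twist": [0,0,0],"hand": -0.6},{"translation": [0,0,0],"twist": [0,0,0],"hand": -0.45},{"translation": [0,0,0],"twist": [0,0,0],"hand": -0.35}]' --newtons 30

```text
time: 38.3
tool_pos: [638.3, 19.5, 35.8]
tcp_rot: [[-0.866, 0.5, 0.002], [0.5, 0.866, 0.0], [-0.001, 0.001, -1.0]]
contact_force: [-1.0, -1.2, -0.9]
grip_width: 57.6
gripper_force: 0.0
```

>>> send_rows --increments '[{"translation": [0,0,0],"twist": [0,0,0],"hand": -0.2},{"translation": [0,0,0],"twist": [0,0,0],"hand": 0},{"translation": [0,0,0],"twist": [0,0,0],"hand": 1},{"translation": [0,0,0],"twist": [0,0,0],"hand": 1},{"translation": [0,0,0],"twist": [0,0,0],"hand": 1}]' --newtons 40

```text
time: 38.72
tool_pos: [638.2, 19.5, 36.1]
tcp_rot: [[-0.866, 0.5, 0.001], [0.5, 0.866, -0.0], [-0.001, 0.001, -1.0]]
contact_force: [-1.9, -0.3, 6.8]
grip_width: 49.4
gripper_force: 40.0
```

>>> send_rows --increments '[{"translation": [0,0,-0.005],"twist": [0,0,0],"hand": 1},{"translation": [0,0,-0.01],"twist": [0,0,0],"hand": 1},{"translation": [0,0,-0.015],"twist": [0,0,0],"hand": 1},{"translation": [0,0,-0.015],"twist": [0,0,0],"hand": 1},{"translation": [0,0,-0.015],"twist": [0,0,0],"hand": 1}]'

```text
time: 39.13
tool_pos: [637.6, 19.5, 40.9]
tcp_rot: [[-0.866, 0.5, 0.0], [0.5, 0.866, 0.0], [-0.0, 0.0, -1.0]]
contact_force: [0.1, 0.7, -1.2]
grip_width: 49.5
gripper_force: 41.6
```

```bash
python3 - <<'E' 2>/dev/null
from plan import *
plan((639.6,20.7,40,60),(639.6,20.7,34,60))
E
```

```text
now [637.6  19.5  40.9] yaw 60.0 w 49.5 F [ 0.1  0.7 -1.2] t 39.1
  tr [-0.0027, 0.0051, 0.0021] tw [0.0, 0.0, 0.0] mm 2.0 deg 0.0
  tr [0.0, 0.0, 0.015] tw [0.0, 0.0, 0.0] mm 6.0 deg 0.0
```

>>> send_rows --increments '[{"translation": [-0.0028,0.005,0],"twist": [0,0,0],"hand": 1},{"translation": [-0.0028,0.005,0],"twist": [0,0,0],"hand": 1},{"translation": [-0.0028,0.005,0.004],"twist": [0,0,0],"hand": 1},{"translation": [-0.0028,0.005,0.008],"twist": [0,0,0],"hand": 1},{"translation": [-0.0028,0.005,0.012],"twist": [0,0,0],"hand": 1}]'

```text
time: 39.55
tool_pos: [639.5, 20.7, 36.1]
tcp_rot: [[-0.866, 0.5, -0.0], [0.5, 0.866, 0.0], [0.0, -0.0, -1.0]]
contact_force: [-6.0, 0.6, 21.0]
grip_width: 49.6
gripper_force: 43.7
```

>>> send_rows --increments '[{"translation": [0,0,0],"twist": [0,0,0],"hand": 1},{"translation": [0,0,0],"twist": [0,0,0],"hand": 1},{"translation": [0,0,0.001],"twist": [0,0,0],"hand": 1},{"translation": [0,0,0.002],"twist": [0,0,0],"hand": 1},{"translation": [0,0,0.002],"twist": [0,0,0],"hand": 1}]'

```text
time: 39.97
tool_pos: [639.6, 20.7, 36.2]
tcp_rot: [[-0.866, 0.5, -0.0], [0.5, 0.866, 0.0], [0.0, -0.0, -1.0]]
contact_force: [-3.8, -0.1, 9.5]
grip_width: 49.5
gripper_force: 42.9
```

>>> send_rows --increments '[{"translation": [0,0,-0.001],"twist": [0,0,0],"hand": 1},{"translation": [0,0,-0.001],"twist": [0,0,0],"hand": 1},{"translation": [0,0,-0.001],"twist": [0,0,0],"hand": -0.3},{"translation": [0,0,-0.001],"twist": [0,0,0],"hand": -0.4},{"translation": [0,0,-0.001],"twist": [0,0,0],"hand": -0.7}]'

```text
time: 40.38
tool_pos: [639.7, 20.6, 35.5]
tcp_rot: [[-0.866, 0.5, 0.0], [0.5, 0.866, -0.0], [-0.0, 0.0, -1.0]]
contact_force: [0.1, 1.0, 0.3]
grip_width: 70.1
gripper_force: 0.0
```

>>> send_rows --increments '[{"translation": [0,0,0],"twist": [0,0,0],"hand": -0.7},{"translation": [0,0,0],"twist": [0,0,0],"hand": -0.7},{"translation": [0,0,-0.05],"twist": [0,0,0],"hand": -0.7},{"translation": [0,0,-0.12],"twist": [0,0,0],"hand": -0.7},{"translation": [0,0,-0.2],"twist": [0,0,0],"hand": -0.7}]'

```text
time: 40.8
tool_pos: [638.2, 20.6, 114.7]
tcp_rot: [[-0.866, 0.5, -0.004], [0.5, 0.866, -0.0], [0.003, -0.002, -1.0]]
contact_force: [-0.2, 0.2, -0.1]
grip_width: 72.8
gripper_force: 0.0
```

>>> send_rows --increments '[{"translation": [0.04,0.02,-0.08],"twist": [0,0,0],"hand": -0.7},{"translation": [0.1,0.06,-0.16],"twist": [0,0,0],"hand": -0.7},{"translation": [0.18,0.12,-0.18],"twist": [0,0,0],"hand": -0.7},{"translation": [0.26,0.18,-0.18],"twist": [0,0,0],"hand": -0.7},{"translation": [0.34,0.24,-0.18],"twist": [0,0,0],"hand": -0.7}]'

```text
time: 41.22
tool_pos: [569.8, 173.1, 189.1]
tcp_rot: [[-0.865, 0.501, 0.003], [0.501, 0.865, 0.001], [-0.002, 0.002, -1.0]]
contact_force: [0.3, 0.1, 0.3]
grip_width: 72.9
gripper_force: 0.0
```

>>> send_rows --increments '[{"translation": [0.07,0.05,0],"twist": [0,0,0],"hand": -0.7},{"translation": [0.14,0.09,0],"twist": [0,0,0],"hand": -0.7},{"translation": [0.16,0.1,0],"twist": [0,0,0],"hand": -0.7},{"translation": [0.16,0.1,0],"twist": [0,0,0],"hand": -0.7},{"translation": [0.16,0.1,0],"twist": [0,0,0],"hand": -0.7}]'

```text
time: 41.63
tool_pos: [534.5, 238.4, 187.6]
tcp_rot: [[-0.867, 0.499, 0.0], [0.499, 0.867, -0.0], [-0.0, -0.0, -1.0]]
contact_force: [-0.5, 1.1, -0.2]
grip_width: 72.6
gripper_force: 0.0
```

```bash
python3 - <<'E' 2>/dev/null
from plan import *
from meas import *
for i in range(4): grab('scene')
cs={n:grab(n,n+'_end.png') for n in('top','scene')}
for n,c in cs.items():
    for k,p,d in(('large',(469,12),(62,62)),('med',(638,20),(45,45)),('small',(637,-261),(29,29)),('oval',(473,-266),(37,103))):
        print(n,k,find(c,proj(c,[*p,44])[0],44,d,ths=range(45,130,6)))
plan()
E
```

```text
top large (array([  0.7, 468.4,  11.6,  84.6,  61.4,  61.8]), 4)
top med (array([  0.8, 637.3,  19.8, -31. ,  45.5,  45.8]), 4)
top small (array([ 6.000e-01,  6.365e+02, -2.609e+02, -8.660e+01,  2.900e+01,
        2.900e+01]), 5)
top oval (array([   2.1,  472.7, -266.7,   10.9,   39.1,  102.5]), 5)
scene large (array([  1.2, 468.8,  13.8,  56.4,  61.5,  62.3]), 5)
scene med (array([  0.9, 637.9,  22.4,  75.4,  44.5,  45.4]), 5)
scene small (array([   1.6,  636.6, -258.2,   83.5,   28.1,   30. ]), 5)
scene oval (array([   2. ,  471.9, -264.5,   10.9,   38.3,  102.8]), 5)
now [535.  237.4 187.5] yaw 59.9 w 72.5 F [ 0.2 -0.3 -0.1] t 41.9
```

View pics/scene_end.png

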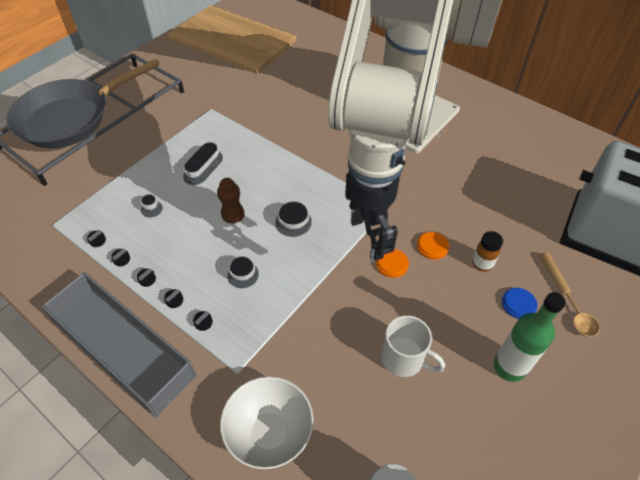

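All four caps are seated: oval (203,160), small (150,202), large (293,215), medium (242,268). The mill at (230,200) and the bottle at (525,345) are standing, and the arm is clear. Handing in.

```bash
python3 -c "
from cell import close_job; print(close_job())"
```

```text
the job is handed in; nothing more can be done
None
```

All four caps are back on their burners, flat and centred to about 1 mm by my camera measurements, with the oval aligned to under 1°; the oil bottle and pepper mill are still standing, and I handed the job in at about 42 s (no verdict was returned).

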